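# Size a spacer ring on the stepped gauge and store it

## Robot

A 6-joint arm with a two-finger parallel gripper is mounted at the origin on the work surface. World frame = base frame: x ahead of the robot, y to its left, z up, the work surface at z = 0. Lengths are in m, angles in rad, forces in N, time in s.
With the tool pointing down it reaches from about 0.35 to 0.975 m from the base axis. Payload 4.9 kg.
Tool frame: the origin (TCP) lies on the centre line of the jaws, within the pads' length; the fingertips stand 14 mm ahead of it and the grasp point (between the pads) lies 5 mm behind it; x points along the fingers, z is the direction in which the jaws open and shut, and the axes are right-handed (so a half turn about x gives the same grasp; the last joint's range is limited). The gripper opens to 85 mm and grips with 20 to 120 N. Pads are 22 mm wide; open, the fingers measure 114 mm over their backs; the gripper's body (76 mm by 85 mm) begins 54 mm behind the grasp point. The pads swing forward as they close: fully open they stand 13 mm farther back than shut.
Start: joints at [0.993, 0.053, 1.613, -0, 1.476, -0.119], TCP at [0.277, 0.56, 0.22] pointing down, gripper open.
Joint ranges: [-3.01, 3.01], [-1.01, 2.22], [0.06, 2.58], [-1.02, 4.17], [0.09, 2.62], [-3.14, 3.14]. Speed limits (rad/s): [2.57, 2.57, 3.14, 3.14, 3.14, 3.14].

## Interface

Orientations are given as a rotation vector (axis times angle).
In Python, from station import ctrl gives the robot as it stands.
- The arm moves only by the tool move_arm, never from a script. Its argument "increments" is a list that holds one entry, the list of rows, each a list of 4 numbers: the shift along the tool's x, y, z in units of 25 cm (1.0 is 25 cm), then the turn about the tool's x in units of 90 degrees (1.0 is 90 degrees). A call has 1 to 20 rows; each row shifts and turns the commanded pose from where the row before left it, along the tool's axes as they then stand; what a row does not reach is not made up. A row lasts 1/12 s, in which the tool goes at most 41.7 mm and 7.16 degrees, less where a joint would pass 70% of its speed; a pose out of reach is approached as far as the arm can. A call with a number of a shift or a turn outside -1 to 1 is refused whole. A call with a gripper value outside its range is refused whole. "gripper" is the closure, from 0 (fully open) to 1 (shut), set as the call begins (left out, the last holds). The fingers move at their own pace and stop on an object; "squeeze" is the grip in N (left out, the last holds). Time passes only in rows, so rows that do not move let the fingers close. It gives the time, the measured TCP pose, the force and the opening at its end, in the units of the state.
- ctrl.get_obs(): the state, without advancing time (a new reading comes with each control period).
- ctrl.get_image(name): name is "scene" or "top" or "wrist"; returns a dict with "pixels" (480x640x3 uint8, red, green, blue), "depth" (480x640 float32, m along the optical axis (not along the pixel's ray), 0 where there is no reading), "K" (3x3 intrinsics, pixels), "extrinsics" (4x4, takes a point from camera to world coordinates); the wrist camera has in their place "tool_from_camera" (4x4, takes a point from camera to tool coordinates, whose origin is the TCP and whose axes are the tool frame's). Camera axes: x right, y up, looking along -z (the intrinsics and any distortion apply to the point x, -y, -z); pixel columns grow to the right and rows downward; lengths in m; the calibration is good to about 2 mm. A picture is of the moment at which its call begins: read the wrist's pose just before it.
- ctrl.finish_job(): hands the job in, once; it reports no verdict.
Trained networks look in the newest picture that a camera, given by its name, has taken for a name from the list of things; names that differ only in an ending like _2 or _b are one class to them, and where a whole thing is asked for, a point or a joint stands for the part that bears it (a point fixed in the world has none). Each returns a list of dicts, best first, with "score" (0 to 1); they miss things now and then, are a little off and sometimes report something else, mostly with a low value. They report only what shows in the picture. A call takes as long as a camera call. They do not tell look-alikes from the thing itself.
- ctrl.trace(camera, target): "region" (480x640 bool, what is visible of it) and "pixel" ([row, column] in pixels, amid what is visible of it).
The state is a dict: "t": time; "q": joint angles; "dq": joint speeds; "effort": joint torques, N m; "tool_pos": TCP position; "tool_rot": TCP orientation; "contact_force": force on the tool from outside, world axes, zero at the start; "wrist_torque": the same for the moment, N m; "opening": finger opening in m.
Only numpy, scipy, OpenCV 4.12 (cv2) and the standard library are available. Lean on these libraries where they do the work, as an engineer would, in place of code of your own. Each camera call takes 0.05 s, during which the arm holds its last target. There are 200 camera calls.

## Task

Find the size of the flanged spacer ring that lies on the square rubber pad: slide it, flange down, over the stepped taper gauge until it stops, sitting square on its step, and hold it pressed down there with about 10 N (never more than 15 N) for half a second, to be sure that it is home and has not just caught off-centre on the way. Then lift it off and set it fully down, without dropping it, on the storage post for that size: small ring on the thin post, middle ring on the medium post, large ring on the thick post. Leave the two rings in the tray and everything else where they are.

Things in the scene. Friction and masses are not known exactly. Their poses are not given: they have to be found in the camera images.
- ring_p: a bare steel flanged spacer ring: flange 52 mm across and 4 mm thick at the bottom, above it a collar 40 mm across up to 11 mm; about 100 g (varies). Its bore is 20, 25 or 30 mm, another for each of the three rings; the gauge shows which. Which one lies on the pad changes. Lies flat, flange down; origin at the centre of its underside, z up through the bore
- ring_q: a bare steel flanged spacer ring: flange 52 mm across and 4 mm thick at the bottom, above it a collar 40 mm across up to 11 mm; about 100 g (varies). Its bore is 20, 25 or 30 mm, another for each of the three rings; the gauge shows which. Which one lies on the pad changes. Lies flat, flange down; origin at the centre of its underside, z up through the bore
- ring_r: a bare steel flanged spacer ring: flange 52 mm across and 4 mm thick at the bottom, above it a collar 40 mm across up to 11 mm; about 100 g (varies). Its bore is 20, 25 or 30 mm, another for each of the three rings; the gauge shows which. Which one lies on the pad changes. Lies flat, flange down; origin at the centre of its underside, z up through the bore
- pad: black square rubber pad, 100 mm square, 3 mm thick, fixed; the ring to be sized lies on it alone, within 15 mm of its middle. Origin at the centre of its underside (its top is 3 mm up)
- tray: grey open tray, 90 by 170 mm, walls 14 mm high, floor 3 mm up, fixed; the two other rings lie in it. Origin at the centre of its underside
- gauge: stepped taper gauge, upright on the table: square 90 mm base plate 12 mm thick, split clamp 48 mm thick up to 34.5 mm above the table, and clamped in it a bare steel mandrel: 36 mm shank, then three lands joined by steep tapers (60 degrees from level), thinner upwards, and a tapered nose 7 mm thick at its tip. Hard steel, friction about 0.6: once stopped, 1 mm more makes about 10 N. Origin under the middle, z up the axis
- clamp_top (a point): point on the gauge's axis, 34.5 mm above the table. Above it stand (thickness, lines engraved, height): large land 28.6 mm, three, 16-28 mm; middle 23.6 mm, two, 32-44 mm; small 18.6 mm, one, 49-54 mm; tip 62.5 mm. A ring stops just below its land, underside 14.6 mm (30 bore), 31.1 (25), 47.6 (20) up. Add 0 to 10.5 mm to all: how high the mandrel is clamped is not measured
- post_thin: the thin storage post, fixed: a round foot 68 mm across and 12 mm high with an upright aluminium spindle 14 mm thick, its domed tip 57 mm above the table; one dark punch mark on the foot. For rings of 20 mm bore. A stored ring lies flat on the foot, its underside 12 mm above the table. Origin at the centre of the foot's underside. The three posts change places
- post_medium: the medium storage post, fixed: a round foot 68 mm across and 12 mm high with an upright aluminium spindle 19 mm thick, its domed tip 57 mm above the table; two dark punch marks on the foot. For rings of 25 mm bore. A stored ring lies flat on the foot, its underside 12 mm above the table. Origin at the centre of the foot's underside. The three posts change places
- post_thick: the thick storage post, fixed: a round foot 68 mm across and 12 mm high with an upright aluminium spindle 24 mm thick, its domed tip 57 mm above the table; three dark punch marks on the foot. For rings of 30 mm bore. A stored ring lies flat on the foot, its underside 12 mm above the table. Origin at the centre of the foot's underside. The three posts change places
- hex_key: L-shaped hex key, 90 by 28 mm, 6 mm thick, lying near the pad; bystander
- fitting: small brass and steel tube fitting, 18 mm across, 26 mm high, among the posts; bystander
- caliper: calliper lying flat, 210 mm long, 12 mm high; bystander
- grease_tin: round grease tin, 50 mm across, 45 mm tall; bystander
- bracket: aluminium angle bracket, 50 mm, 50 mm high; bystander
- screwdriver: screwdriver with black handle, 170 mm long, lying; bystander
- sensor: black sensor block 45 by 18 by 30 mm; bystander
Things that resemble listed ones, but are neither listed nor needed, are in the scene too. Leave any brown or green look-alike of the post_thin alone. Leave any red look-alike of the ring_p alone.

How it is judged:
By the outcome, as a careful person would: the job done as asked, in the order asked, and still so for the second after the job is handed in, with the robot touching nothing.
It also fails if it takes over 67 s, if anything falls off the work surface, if the arm or the gripper's body presses on something with over 40 N, if the wrist force passes 120 N, or if a joint passes its speed limit or range.

## Working session

There is one attempt and no reset: what is moved stays moved. The work goes in short steps, Python scripts to look and compute and a tool call to move; the robot and the scene stay as the last step left them, time stands still between calls to the robot, and variables do not carry over. Pictures are saved under pics/ and viewed, about 8 in all and at most 12, crops included, and the job is handed in when it is done.

Besides the shell and the picture viewer there is one more tool, called after "Call:" as a command line: name --argument value ..., lists and objects as JSON in quotes. move_arm: Moves the arm, as the interface text tells. Shifts and turns lie within -1 to 1; 1 stands for 25 cm of shift or 90 degrees of turn. Its arguments: {"type":"object","properties":{"increments":{"type":"array","items":{"type":"array","items":{"type":"array","items":{"type":"number","minimum":-1,"maximum":1}}}},"gripper":{"type":"number"},"squeeze":{"type":"number"}},"required":["increments"]}

```bash
ls; mkdir -p pics; cat > h.py <<'E'
import numpy as np, cv2
from station import ctrl
from scipy.spatial.transform import Rotation as R
def T_of(o):
    T=np.eye(4);T[:3,:3]=R.from_rotvec(o['tool_rot']).as_matrix();T[:3,3]=o['tool_pos'];return T
def img(name):
    o=ctrl.get_obs(); im=ctrl.get_image(name)
    im['E']=T_of(o)@im['tool_from_camera'] if name=='wrist' else im['extrinsics']
    return im
def cloud(im):
    d=im['depth'].astype(float);K=im['K'];h,w=d.shape
    c,r=np.meshgrid(np.arange(w),np.arange(h))
    p=np.stack([(c-K[0,2])/K[0,0]*d,-(r-K[1,2])/K[1,1]*d,-d,np.ones_like(d)],-1)
    return (p@im['E'].T)[...,:3]
def save(im,n): cv2.imwrite(f'pics/{n}.png',im['pixels'][...,::-1])
E
python3 - <<'E'
from h import *
o=ctrl.get_obs();print(o)
print(T_of(o).round(3))
for n in ['scene','top']:
    im=img(n);save(im,n+'0');P=cloud(im);print(n,im['K'],im['E'].round(3),[k for k in im])
    for t in ['ring_p','pad','tray','gauge','post_thin','post_medium','post_thick']:
        for d in ctrl.trace(n,t)[:4]:
            m=d['region']&(im['depth']>0)
            q=P[m]; 
            if len(q): print(t,round(d['score'],2),np.round(d['pixel']),np.median(q,0).round(4),q.min(0).round(3),q.max(0).round(3))
E
```

```text
pics
{'t': 0.0, 'q': array([ 9.92990670e-01,  5.33523918e-02,  1.61429357e+00, -3.52550869e-05,
        1.47599261e+00, -1.19000441e-01]), 'dq': array([ 0.00170886, -0.00032375, -0.00015735,  0.00062595, -0.00077931,
        0.00142103]), 'effort': array([ 1.59395226e-03, -3.93659127e+01, -3.70189834e+01,  5.65739276e-05,
        6.71503163e-03, -5.53190986e-07]), 'tool_pos': array([0.27645224, 0.55981482, 0.21846606]), 'tool_rot': array([-0.86593019,  1.39386639,  0.86445866]), 'contact_force': array([ 0.09378492, -0.3864251 , -0.44153203]), 'wrist_torque': array([ 0.059941  , -0.01275176, -0.00780187]), 'opening': 0.0857027742362378}
[[-0.001 -0.897  0.443  0.276]
 [-0.002  0.443  0.897  0.56 ]
 [-1.     0.    -0.002  0.218]
 [ 0.     0.     0.     1.   ]]
scene [[591.9862622    0.         318.36336984]
 [  0.         591.9862622  234.16328415]
 [  0.           0.           1.        ]] [[ 0.893 -0.274  0.358  1.06 ]
 [ 0.45   0.514 -0.73  -0.961]
 [ 0.016  0.813  0.582  0.814]
 [ 0.     0.     0.     1.   ]] ['pixels', 'depth', 'K', 'extrinsics', 'E']
ring_p 0.8 [275. 227.] [ 0.45
[... 2525 characters left out ...]
7 0.0128] [ 0.471 -0.041 -0.004] [0.583 0.073 0.108]
gauge 0.63 [183. 425.] [ 0.6927 -0.2387  0.0026] [ 0.643 -0.326 -0.008] [ 0.741 -0.153  0.018]
post_thin 0.72 [204. 276.] [0.6446 0.098  0.0117] [ 0.614  0.066 -0.006] [0.683 0.134 0.06 ]
post_thin 0.7 [178. 134.] [0.6982 0.4238 0.0119] [0.668 0.393 0.004] [0.735 0.461 0.058]
post_thin 0.6 [174. 182.] [0.7005 0.3131 0.0428] [0.681 0.291 0.003] [0.729 0.339 0.052]
post_thin 0.57 [214. 227.] [0.6185 0.2157 0.0115] [ 0.588  0.185 -0.002] [0.653 0.254 0.06 ]
post_medium 0.77 [278. 226.] [0.4707 0.2062 0.0118] [ 0.439  0.175 -0.002] [0.507 0.242 0.059]
post_thick 0.82 [250. 166.] [0.5384 0.3475 0.012 ] [ 0.509  0.319 -0.   ] [0.575 0.385 0.062]
```

View pics/scene0.png

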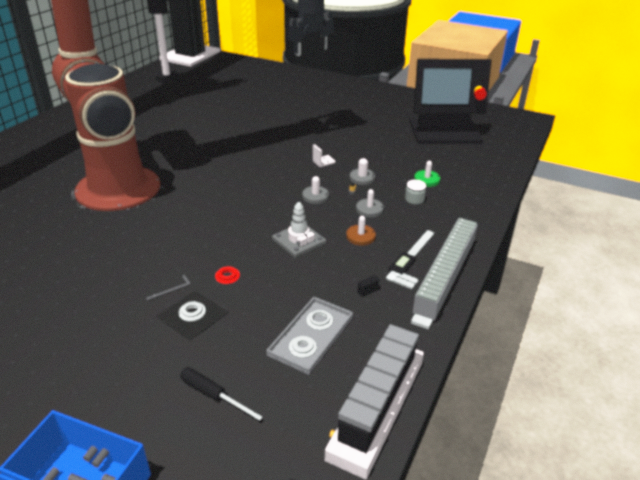

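View pics/top0.png

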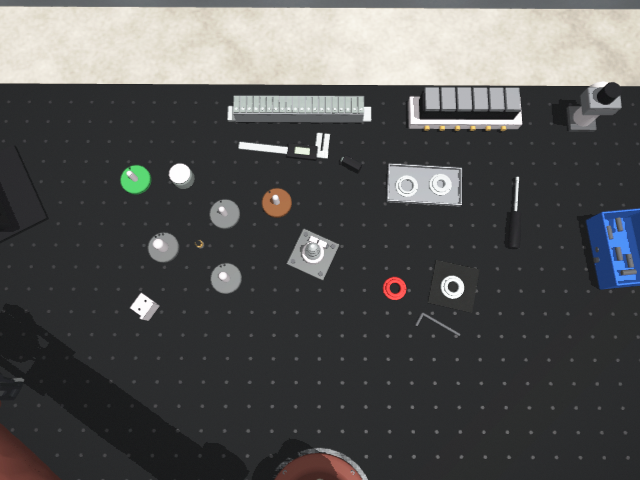

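The scene camera shows the pad ring at about (191,311), the gauge at (298,228) and grey posts at (316,188), (362,170) and (370,203). In the top camera the pad ring is at (452,287), the gauge at (313,250), and the grey posts at (225,213), (226,278) and (163,247). The brown, green and red look-alikes are clear in both.

```bash
python3 - <<'E'
from h import *
im=img('wrist');print(im['tool_from_camera'].round(3),im['K'].round(1))
E
```

```text
[[-0.001  0.297 -0.955 -0.154]
 [ 0.001  0.955  0.297  0.076]
 [ 1.    -0.    -0.001  0.   ]
 [ 0.     0.     0.     1.   ]] [[404.7   0.  320.4]
 [  0.  404.7 238.3]
 [  0.    0.    1. ]]
```

Call:
move_arm --increments '[[[0, 0, 0, -0.073], [0, 0, 0, -0.073], [0, 0, 0, -0.073], [0, 0, 0, -0.073], [0, 0, 0, 0]]]'

```text
t: 1.27
tool_pos: [0.2768, 0.5604, 0.2197]
tool_rot: [-1.21, 1.208, 1.21]
contact_force: [0.1, -0.1, -0.4]
opening: 0.0852
```

Call:
move_arm --increments '[[[0, -0.104, -0.112, 0], [0, -0.104, -0.112, 0], [0, -0.104, -0.112, 0], [0, -0.104, -0.112, 0], [0, -0.104, -0.112, 0], [0, -0.104, -0.112, 0], [0, -0.104, -0.112, 0], [0, -0.104, -0.112, 0], [0, -0.104, -0.112, 0], [0, -0.104, -0.112, 0], [0, 0, 0, 0], [0, 0, 0, 0], [0, 0, 0, 0]]]'

```text
t: 2.35
tool_pos: [0.5366, 0.2804, 0.2196]
tool_rot: [-1.207, 1.21, 1.208]
contact_force: [-0.4, 0.2, 0.3]
opening: 0.0853
```

```bash
python3 - <<'E'
from h import *
o=ctrl.get_obs();print(o['tool_pos'],o['q'].round(3),T_of(o)[:3,:3].round(4))
im=img('wrist');save(im,'w1');P=cloud(im);np.savez('w1',P=P,px=im['pixels'])
for t in ['post_thin','post_medium','post_thick','gauge']:
    for d in ctrl.trace('wrist',t)[:4]:
        q=P[d['region']&(im['depth']>0)]
        print(t,round(d['score'],2),np.round(d['pixel']),np.median(q,0).round(4),q.min(0).round(3),q.max(0).round(3))
E
```

```text
[0.53655107 0.28044653 0.21961156] [ 0.359  0.007  1.66   0.     1.475 -1.21 ] [[-5.0e-04 -1.0e+00  2.2e-03]
 [ 3.0e-04  2.2e-03  1.0e+00]
 [-1.0e+00  5.0e-04  3.0e-04]]
post_thin 0.9 [311. 135.] [0.6439 0.104  0.0118] [ 0.616  0.063 -0.001] [0.683 0.135 0.059]
post_thin 0.85 [284. 259.] [0.6177 0.2213 0.0115] [ 0.589  0.181 -0.003] [0.663 0.252 0.057]
post_thin 0.69 [362. 434.] [0.7055 0.3992 0.0114] [0.683 0.394 0.001] [0.731 0.411 0.014]
post_medium 0.93 [128. 234.] [0.4736 0.2126 0.0115] [ 0.442  0.173 -0.001] [0.51  0.243 0.058]
post_medium 0.4 [206. 398.] [0.539  0.3493 0.0117] [ 0.511  0.32  -0.001] [0.578 0.388 0.058]
post_thick 0.84 [205. 397.] [0.5392 0.3494 0.0116] [ 0.511  0.319 -0.003] [0.582 0.39  0.058]
gauge 0.72 [194.  44.] [0.5258 0.0336 0.0119] [ 0.474 -0.027 -0.003] [0.593 0.075 0.064]
```

View pics/w1.png

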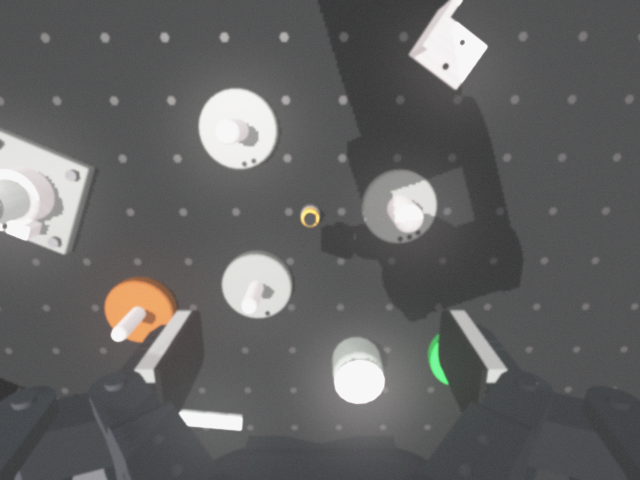

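The wrist view shows the punch marks: two on the post at (238,128), one on the one at (257,285), three on the one at (400,207). These match the network's labels. Next is the gauge.

Call:
move_arm --increments '[[[0, 0, -0.153, 0], [0, 0, -0.153, 0], [0, 0, -0.153, 0], [0, 0, -0.153, 0], [0, 0, -0.153, 0], [0, 0, -0.153, 0], [0, 0, -0.153, 0], [0, 0, 0, 0], [0, 0, 0, 0], [0, 0, 0, 0]]]'

```text
t: 3.43
tool_pos: [0.5366, 0.0133, 0.2198]
tool_rot: [-1.209, 1.209, 1.209]
contact_force: [0.0, -0.2, -0.3]
opening: 0.0856
```

```bash
cat >> h.py <<'E'
def circ(p):
    A=np.c_[2*p[:,:2],np.ones(len(p))];s=np.linalg.lstsq(A,(p[:,:2]**2).sum(1),rcond=None)[0]
    return s[:2],np.sqrt(s[2]+s[0]**2+s[1]**2)
E
python3 - <<'E'
from h import *
o=ctrl.get_obs();print(o['tool_pos'])
im=img('wrist');save(im,'w2');P=cloud(im);np.savez('w2',P=P,px=im['pixels'])
g=np.array([.527,.013])
near=np.hypot(P[...,0]-g[0],P[...,1]-g[1])<.045
m=near&(im['depth']>0)
z=P[...,2]
for a in np.arange(.030,.115,.003):
    q=P[m&(z>a)&(z<=a+.003)]
    if len(q)>8: print(round(a*1000),len(q),np.median(q,0).round(4),(q.max(0)-q.min(0)).round(4))
t=P[m&(z>.085)];t=t[np.argsort(-t[:,2])][:30];print(t[:,2].round(4)); print(t.mean(0))
x0,x1=np.where(m.any(0))[0][[0,-1]];y0,y1=np.where(m.any(1))[0][[0,-1]];print(x0,x1,y0,y1)
cv2.imwrite('pics/w2c.png',cv2.resize(im['pixels'][max(0,y0-10):y1+10,max(0,x0-10):x1+10,::-1],None,fx=3.2,fy=3.2,interpolation=cv2.INTER_CUBIC)[:600,:800])
E
```

```text
[0.53663206 0.01326919 0.2197755 ]
30 547 [0.5508 0.004  0.0313] [0.0611 0.0538 0.003 ]
33 626 [0.5197 0.0144 0.0339] [0.0502 0.047  0.0029]
36 22 [0.5139 0.014  0.037 ] [0.0076 0.0284 0.0029]
39 21 [0.5141 0.0169 0.0408] [0.01   0.0314 0.0029]
42 17 [0.5154 0.0144 0.0434] [0.01   0.0305 0.0026]
45 26 [0.5134 0.0168 0.0465] [0.0116 0.0302 0.0029]
48 30 [0.5165 0.0152 0.0501] [0.0304 0.0341 0.003 ]
51 178 [0.5195 0.0136 0.0525] [0.0289 0.035  0.003 ]
54 176 [0.5197 0.0152 0.0553] [0.0251 0.033  0.003 ]
57 44 [0.5174 0.0167 0.0576] [0.0169 0.0295 0.0028]
60 16 [0.5181 0.0194 0.0618] [0.0081 0.0249 0.0025]
63 22 [0.5172 0.0155 0.0645] [0.0052 0.0216 0.0029]
66 32 [0.5176 0.0132 0.0676] [0.0102 0.027  0.0029]
69 145 [0.5216 0.0143 0.0706] [0.0209 0.0276 0.003 ]
72 101 [0.521  0.0166 0.0733] [0.0145 0.0258 0.0028]
75 14 [0.5195 0.018  0.0759] [0.0047 0.0157 0.0023]
78 23 [0.5193 0.0136 0.0796] [0.0098 0.0215 0.003 ]
81 33 [0.5202 0.015  0.0824] [0.01   0.0228 0.0029]
84 67 [0.5229 0.0143 0.0862] [0.0227 0.0233 0.0028]
87 161 [0.5237 0.0157 0.0883] [0.0203 0.0225 0.003 ]
90 38 [0.522  0.0153 0.0912] [0.0127 0.0187 0.0029]
93 58 [0.5249 0.015  0.0953] [0.0182 0.0185 0.0029]
96 184 [0.5278 0.0157 0.0974] [0.0177 0.0183 0.003 ]
99 147 [0.5286 0.015  0.1002] [0.0143 0.014  0.003 ]
102 147 [0.5296 0.0156 0.1036] [0.0101 0.0097 0.0029]
105 16 [0.5303 0.0153 0.1052] [0.0063 0.0062 0.0011]
[0.3235 0.3234 0.3233 0.3232 0.3231 0.323  0.3229 0.3229 0.3229 0.3228
 0.3228 0.3228 0.3228 0.3228 0.3228 0.3227 0.3226 0.3226 0.3226 0.3226
 0.3226 0.3224 0.3224 0.3223 0.3223 0.3223 0.3222 0.3222 0.3222 0.3221]
[0.51713918 0.01059605 0.32270468]
104 534 138 479
```

View pics/w2c.png

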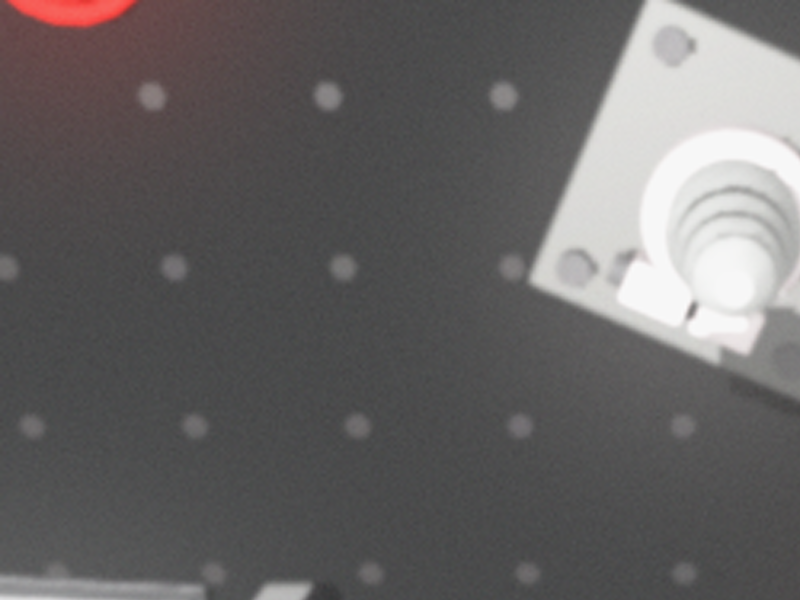

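The crop shows the gauge nose at about (733,285); tip depth gives the mandrel raised by about 8.5 mm. Now the ring.

Call:
move_arm --increments '[[[0, 0.04, -0.154, 0], [0, 0.04, -0.154, 0], [0, 0.04, -0.154, 0], [0, 0.04, -0.154, 0], [0, 0.04, -0.154, 0], [0, 0.04, -0.154, 0], [0, 0.04, -0.154, 0], [0, 0.04, -0.154, 0], [0, 0, 0, 0], [0, 0, 0, 0], [0, 0, 0, 0]]]' --gripper 0.45 --squeeze 30

```text
t: 4.4
tool_pos: [0.4574, -0.2941, 0.2195]
tool_rot: [-1.21, 1.208, 1.211]
contact_force: [-0.8, 0.6, 0.1]
opening: 0.0469
```

```bash
python3 - <<'E'
from h import *
from scipy.optimize import least_squares
o=ctrl.get_obs();print(o['tool_pos'],o['opening'])
im=img('wrist');save(im,'w3');P=cloud(im);np.savez('w3',P=P,px=im['pixels'])
c=np.array([.455,-.295]);z=P[...,2];d=np.hypot(P[...,0]-c[0],P[...,1]-c[1])
m=(d<.035)&(im['depth']>0)&(z<.03)
print(np.histogram(z[m],bins=np.arange(-.002,.022,.002)))
def ann(p,r0,r1):
    # annulus-ish: outer edge by boundary circle
    return None
for t in ctrl.trace('wrist','ring_p')[:3]:
    q=P[t['region']];print(t['score'],t['pixel'],np.median(q,0).round(4))
    u,v=[int(x) for x in t['pixel'][::-1]]
g=cv2.cvtColor(im['pixels'],cv2.COLOR_RGB2GRAY)
for zz,lo,hi in[(.014,.0125,.017),(.007,.0055,.0085)]:
    q=P[m&(z>lo)&(z<hi)];rr=np.hypot(*(q[:,:2]-np.median(q[:,:2],0)).T);print(zz,len(q),np.median(q,0).round(4),q.min(0).round(4),q.max(0).round(4))
col=P[m&(z>.0125)&(z<.017)]
# bins by angle: inner & outer radius
cc=(col.min(0)+col.max(0))[:2]/2
for it in range(5):
    a=np.arctan2(*(col[:,:2]-cc).T[::-1]);r=np.hypot(*(col[:,:2]-cc).T);b=((a+np.pi)/(2*np.pi)*24).astype(int)%24
    out=np.array([np.percentile(r[b==k],97) for k in range(24) if (b==k).sum()>4]);inn=np.array([np.percentile(r[b==k],3) for k in range(24)if (b==k).sum()>4])
    ang=np.array([(k+.5)/24*2*np.pi-np.pi for k in range(24)if (b==k).sum()>4])
    co,ro=circ(cc+np.c_[out*np.cos(ang),out*np.sin(ang)]);ci,ri=circ(cc+np.c_[inn*np.cos(ang),inn*np.sin(ang)]);cc=co
print('outer',co,ro*2,'inner',ci,ri*2)
cv2.imwrite('pics/w3c.png',cv2.resize(im['pixels'][:,:,::-1],None,fx=1,fy=1))
E
```

```text
[ 0.4573625  -0.29407923  0.21953088] 0.04689472178691308
(array([   0,  729, 1753,  410,  575,   33,   91,  653,  160,    0,    0]), array([-0.002,  0.   ,  0.002,  0.004,  0.006,  0.008,  0.01 ,  0.012,
        0.014,  0.016,  0.018,  0.02 ]))
0.93 [406.3, 331.6] [ 0.6894 -0.278   0.0114]
0.91 [189.6, 452.0] [ 0.4523 -0.1696  0.0067]
0.89 [410.3, 390.0] [ 0.6899 -0.2175  0.0071]
0.014 706 [ 0.4574 -0.2955  0.0134] [ 0.4384 -0.3145  0.0125] [ 0.4773 -0.2764  0.0156]
0.007 774 [ 0.4542 -0.2955  0.0064] [ 0.4323 -0.3205  0.0055] [ 0.4829 -0.2705  0.0084]
outer [ 0.4580038  -0.29538338] 0.03817801087485905 inner [ 0.45775591 -0.29513514] 0.02612643162738368
```

View pics/w3c.png

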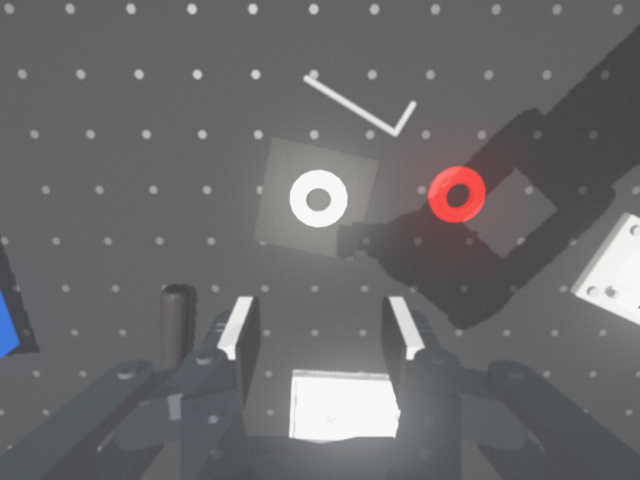

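The wrist view shows the pad ring at (319,198), with bore about 25 mm by depth, and the jaws centred on it at column 320. I'll descend.

Call:
move_arm --increments '[[[0.15, -0.0024, -0.0052, 0], [0.15, 0, 0, 0], [0.15, 0, 0, 0], [0.15, 0, 0, 0], [0.1, 0, 0, 0], [0.04, 0, 0, 0], [0, 0, 0, 0], [0, 0, 0, 0]]]'

```text
t: 5.17
tool_pos: [0.4582, -0.2963, 0.0356]
tool_rot: [-1.211, 1.208, 1.21]
contact_force: [0.0, -0.2, 0.7]
opening: 0.0471
```

```bash
python3 - <<'E'
from h import *
o=ctrl.get_obs();print(o['tool_pos'],o['opening'],o['contact_force'])
im=img('wrist');save(im,'w4');P=cloud(im)
T=np.linalg.inv(T_of(o));Q=P@T[:3,:3].T+T[:3,3]
# finger inner faces: points near tool-z +-0.02..0.04
for s in(1,-1):
    m=(im['depth']>0)&(s*Q[...,2]>.02)&(s*Q[...,2]<.034)&(abs(Q[...,1])<.02)&(Q[...,0]>-.03)&(Q[...,0]<.03)
    q=Q[m];print(s,len(q),q.min(0).round(4),q.max(0).round(4),np.percentile(q[:,0],[50,90,97]).round(4))
E
```

```text
[ 0.45819205 -0.29626233  0.03559395] 0.04708008922384645 [ 0.03973103 -0.22789649  0.71806519]
1 1261 [-0.03   -0.0151  0.02  ] [0.03   0.0157 0.034 ] [-0.0192  0.0295  0.0298]
-1 1118 [-0.03   -0.0124 -0.034 ] [ 0.03   0.015 -0.02 ] [-0.021   0.0294  0.0298]
```

View pics/w4.png

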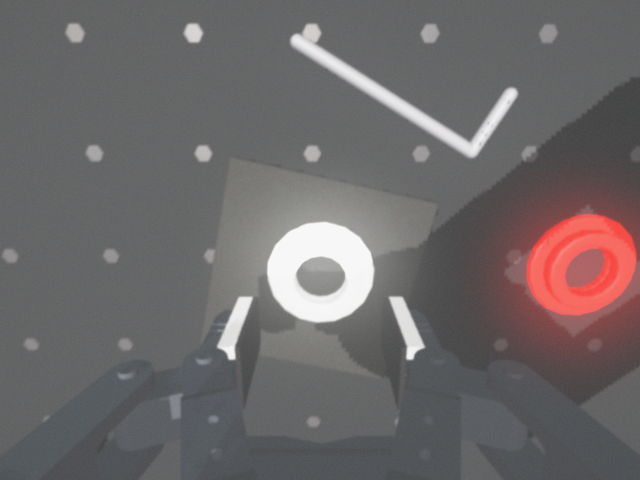

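Call:
move_arm --increments '[[[0.02, 0, 0, 0], [0.02, 0, 0, 0], [0.006, 0, 0, 0], [0, 0, 0, 0], [0, 0, 0, 0]]]'

```text
t: 5.63
tool_pos: [0.4573, -0.2968, 0.0234]
tool_rot: [-1.209, 1.209, 1.209]
contact_force: [-0.4, -0.5, -0.0]
opening: 0.0469
```

Call:
move_arm --increments '[[[0.003, 0, 0, 0], [0.003, 0, 0, 0], [0, 0, 0, 0]]]'

```text
t: 5.88
tool_pos: [0.4572, -0.2967, 0.0216]
tool_rot: [-1.209, 1.209, 1.209]
contact_force: [0.2, 0.4, -0.1]
opening: 0.0472
```

Call:
move_arm --increments '[[[0.003, 0, 0, 0], [0.002, 0, 0, 0], [0, 0, 0, 0]]]'

```text
t: 6.13
tool_pos: [0.4572, -0.2967, 0.0203]
tool_rot: [-1.209, 1.209, 1.209]
contact_force: [-0.9, 0.1, 0.5]
opening: 0.0473
```

Call:
move_arm --increments '[[[0.002, 0, 0, 0], [0.002, 0, 0, 0], [0, 0, 0, 0]]]'

```text
t: 6.38
tool_pos: [0.4572, -0.2967, 0.0194]
tool_rot: [-1.209, 1.209, 1.209]
contact_force: [0.9, 0.9, 0.3]
opening: 0.047
```

Call:
move_arm --increments '[[[0.002, 0, 0, 0], [0.002, 0, 0, 0], [0, 0, 0, 0]]]'

```text
t: 6.63
tool_pos: [0.4572, -0.2967, 0.0183]
tool_rot: [-1.209, 1.209, 1.209]
contact_force: [-0.2, 1.1, -0.6]
opening: 0.0469
```

Call:
move_arm --increments '[[[0.002, 0, 0, 0], [0.002, 0, 0, 0], [0, 0, 0, 0]]]'

```text
t: 6.88
tool_pos: [0.4572, -0.2967, 0.0173]
tool_rot: [-1.209, 1.209, 1.209]
contact_force: [-0.4, 0.7, 0.2]
opening: 0.0476
```

Call:
move_arm --increments '[[[0.002, 0, 0, 0], [0.002, 0, 0, 0], [0, 0, 0, 0]]]'

```text
t: 7.13
tool_pos: [0.4572, -0.2967, 0.0163]
tool_rot: [-1.209, 1.209, 1.209]
contact_force: [0.5, -0.4, 1.1]
opening: 0.0472
```

Call:
move_arm --increments '[[[0.002, 0, 0, 0], [0, 0, 0, 0]]]'

```text
t: 7.3
tool_pos: [0.4573, -0.2967, 0.0159]
tool_rot: [-1.209, 1.209, 1.209]
contact_force: [0.3, 0.8, 0.1]
opening: 0.047
```

Call:
move_arm --increments '[[[0.002, 0, 0, 0], [0, 0, 0, 0]]]'

```text
t: 7.47
tool_pos: [0.4572, -0.2967, 0.0154]
tool_rot: [-1.209, 1.209, 1.209]
contact_force: [0.1, 0.7, 1.1]
opening: 0.0469
```

Call:
move_arm --increments '[[[0.002, 0, 0, 0], [0.001, 0, 0, 0], [0, 0, 0, 0]]]'

```text
t: 7.72
tool_pos: [0.4572, -0.2967, 0.0146]
tool_rot: [-1.209, 1.209, 1.209]
contact_force: [-0.3, -0.9, -0.6]
opening: 0.0468
```

Call:
move_arm --increments '[[[0.002, 0, 0, 0], [0, 0, 0, 0], [0, 0, 0, 0]]]'

```text
t: 7.97
tool_pos: [0.4572, -0.2967, 0.0141]
tool_rot: [-1.209, 1.209, 1.209]
contact_force: [0.1, -1.0, -0.3]
opening: 0.0472
```

```bash
python3 - <<'E'
from h import *
im=img('wrist');P=cloud(im);a=cv2.resize(im['pixels'][220:400,200:440,::-1],None,fx=3.3,fy=3.3,interpolation=cv2.INTER_CUBIC)
cv2.imwrite('pics/w5.png',a)
z=P[...,2]
for r in range(270,360,6): print(r,[int(1000*v) for v in z[r,215:265:4]],[int(1000*v) for v in z[r,375:425:4]])
E
```

```text
270 [2, 3, 3, 2, 2, 2, 2, 3, 0, 2, 2, 2, 2] [4, 1, 2, 2, 3, 2, 2, 2, 3, 1, 2, 2, 1]
276 [2, 1, 2, 2, 1, 3, 1, 3, 2, 2, 2, 3, 1] [6, 2, 2, 2, 2, 2, 3, 3, 2, 1, 2, 1, 1]
282 [1, 2, 2, 2, 2, 1, 1, 2, 2, 2, 2, 2, 1] [5, 5, 2, 3, 2, 2, 0, 1, 1, 2, 2, 2, 1]
288 [2, 2, 3, 2, 2, 2, 2, 1, 1, 1, 2, 2, 1] [6, 5, 2, 2, 3, 1, 2, 3, 2, 2, 2, 2, 2]
294 [2, 1, 0, 1, 2, 1, 2, 1, 3, 2, 2, 2, 1] [5, 6, 1, 2, 3, 2, 2, 2, 2, 1, 2, 1, 1]
300 [3, 2, 2, 3, 1, 3, 34, 35, 33, 35, 34, 2, 1] [6, 5, 29, 35, 34, 33, 34, 33, 3, 1, 2, 2, 2]
306 [1, 2, 1, 2, 2, 38, 38, 38, 38, 38, 36, 27, 2] [6, 2, 29, 37, 38, 39, 38, 38, 2, 1, 3, 2, 2]
312 [1, 1, 35, 35, 35, 42, 43, 43, 43, 43, 36, 28, 3] [6, 2, 31, 39, 43, 44, 43, 43, 43, 35, 36, 34, 0]
318 [39, 41, 40, 39, 47, 47, 46, 47, 47, 46, 37, 28, 1] [2, 2, 31, 39, 46, 47, 47, 48, 47, 48, 41, 41, 40]
324 [44, 44, 45, 51, 51, 51, 50, 51, 51, 45, 38, 30, 2] [2, 1, 30, 40, 47, 51, 51, 51, 50, 51, 44, 43, 44]
330 [48, 49, 48, 54, 55, 54, 56, 55, 52, 46, 39, 30, 1] [1, 2, 33, 40, 49, 54, 55, 55, 55, 55, 54, 48, 49]
336 [52, 53, 59, 59, 59, 58, 59, 59, 53, 47, 39, 31, 1] [2, 2, 33, 41, 49, 55, 58, 58, 58, 58, 59, 60, 52]
342 [56, 62, 64, 62, 62, 63, 62, 59, 54, 47, 40, 33, 1] [2, 1, 34, 42, 47, 55, 61, 63, 62, 62, 63, 62, 55]
348 [67, 67, 64, 65, 64, 64, 64, 60, 55, 47, 40, 32, 2] [2, 2, 34, 42, 49, 57, 61, 65, 65, 64, 65, 65, 67]
354 [69, 70, 70, 69, 65, 64, 64, 60, 54, 48, 41, 2, 2] [2, 3, 34, 43, 49, 56, 62, 65, 64, 65, 70, 71, 70]
```

View pics/w5.png

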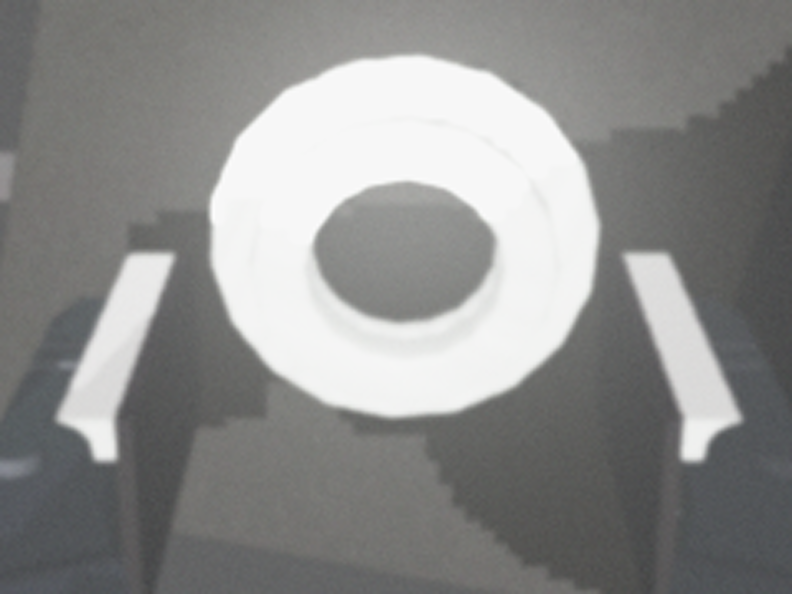

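```bash
python3 - <<'E'
from h import *
o=ctrl.get_obs();im=img('wrist');P=cloud(im);T=np.linalg.inv(T_of(o));Q=(P@T[:3,:3].T+T[:3,3])*1000
for r in (300,306,318,330,342,350,356,362,380,400):
    print(r,[tuple(Q[r,c].round().astype(int)) for c in range(231,268,6)])
m=(abs(Q[...,2])>22.0)&(abs(Q[...,2])<26)&(abs(Q[...,1])<25)&(Q[...,0]<10)
print(m.sum(),np.percentile(Q[m],[0,5,50,95,100],axis=0).round(1))
E
```

```text
300 [(np.int64(12), np.int64(-5), np.int64(-40)), (np.int64(12), np.int64(-5), np.int64(-37)), (np.int64(-20), np.int64(10), np.int64(-28)), (np.int64(-21), np.int64(11), np.int64(-25)), (np.int64(-19), np.int64(10), np.int64(-23)), (np.int64(13), np.int64(-5), np.int64(-26)), (np.int64(8), np.int64(-3), np.int64(-23))]
306 [(np.int64(11), np.int64(-8), np.int64(-40)), (np.int64(-26), np.int64(11), np.int64(-29)), (np.int64(-26), np.int64(11), np.int64(-27)), (np.int64(-25), np.int64(11), np.int64(-25)), (np.int64(-22), np.int64(9), np.int64(-23)), (np.int64(12), np.int64(-8), np.int64(-26)), (np.int64(8), np.int64(-6), np.int64(-23))]
318 [(np.int64(-34), np.int64(11), np.int64(-29)), (np.int64(-33), np.int64(11), np.int64(-27)), (np.int64(-34), np.int64(11), np.int64(-25)), (np.int64(-35), np.int64(11), np.int64(-23)), (np.int64(-23), np.int64(5), np.int64(-23)), (np.int64(13), np.int64(-14), np.int64(-27)), (np.int64(12), np.int64(-14), np.int64(-24))]
330 [(np.int64(-40), np.int64(10), np.int64(-28)), (np.int64(-41), np.int64(10), np.int64(-26)), (np.int64(-41), np.int64(11), np.
[... 1572 characters left out ...]
, np.int64(-24)), (np.int64(-50), np.int64(-1), np.int64(-23)), (np.int64(-41), np.int64(-8), np.int64(-23)), (np.int64(11), np.int64(-46), np.int64(-31)), (np.int64(11), np.int64(-47), np.int64(-28)), (np.int64(12), np.int64(-47), np.int64(-25))]
400 [(np.int64(-80), np.int64(16), np.int64(-19)), (np.int64(-81), np.int64(17), np.int64(-17)), (np.int64(-51), np.int64(-7), np.int64(-23)), (np.int64(14), np.int64(-61), np.int64(-35)), (np.int64(14), np.int64(-60), np.int64(-32)), (np.int64(15), np.int64(-62), np.int64(-29)), (np.int64(15), np.int64(-61), np.int64(-26))]
8642 [[-101.3  -14.9  -26. ]
 [ -97.    -8.2  -25.3]
 [ -51.3   10.7   22.1]
 [   7.5   17.2   25.5]
 [  10.    18.2   26. ]]
```

```bash
python3 - <<'E'
from h import *
for n in('scene','top'):
    im=img(n);P=cloud(im);c=P-np.array([.4572,-.2967,0])
    m=(np.abs(c[...,0])<.03)&(np.abs(c[...,1])<.045)&(im['depth']>0)&(P[...,2]<.12)
    print(n,np.histogram(P[...,2][m],bins=np.arange(-.005,.12,.005)))
    m2=m&(P[...,2]>.017);q=c[m2];q=q[np.argsort(q[:,2])][:12];print(q.round(3))
    r,cc=np.where(m2);print(r.min(),r.max(),cc.min(),cc.max())
    if n=='scene': cv2.imwrite('pics/s5.png',cv2.resize(im['pixels'][215:345,110:280,::-1],None,fx=4.5,fy=4.5,interpolation=cv2.INTER_CUBIC))
E
```

```text
scene (array([ 80, 558, 127,  98,   7,   1,  13,  34,  40,  38,  49,  49,  39,
        42,  29,  41,  63,  41,  22,  57,  72,  48,  45,  41]), array([-0.005,  0.   ,  0.005,  0.01 ,  0.015,  0.02 ,  0.025,  0.03 ,
        0.035,  0.04 ,  0.045,  0.05 ,  0.055,  0.06 ,  0.065,  0.07 ,
        0.075,  0.08 ,  0.085,  0.09 ,  0.095,  0.1  ,  0.105,  0.11 ,
        0.115]))
[[ 0.005 -0.029  0.025]
 [-0.006 -0.03   0.025]
 [-0.008  0.023  0.026]
 [ 0.008 -0.03   0.027]
 [ 0.006  0.024  0.027]
 [ 0.005  0.022  0.028]
 [ 0.011 -0.03   0.028]
 [-0.001  0.021  0.029]
 [ 0.011  0.027  0.029]
 [-0.004  0.022  0.029]
 [-0.003  0.023  0.029]
 [ 0.012 -0.028  0.029]]
255 313 172 207
top (array([5, 8, 0, 0, 0, 0, 0, 0, 0, 0, 0, 0, 0, 0, 0, 0, 0, 0, 0, 0, 0, 0,
       0, 0]), array([-0.005,  0.   ,  0.005,  0.01 ,  0.015,  0.02 ,  0.025,  0.03 ,
        0.035,  0.04 ,  0.045,  0.05 ,  0.055,  0.06 ,  0.065,  0.07 ,
        0.075,  0.08 ,  0.085,  0.09 ,  0.095,  0.1  ,  0.105,  0.11 ,
        0.115]))
[]Traceback (most recent call last):
  File "<stdin>", line 7, in <module>
    return umr_minimum(a, axis, None, out, keepdims, initial, where)
ValueError: zero-size array to reduction operation minimum which has no identity
```

View pics/s5.png

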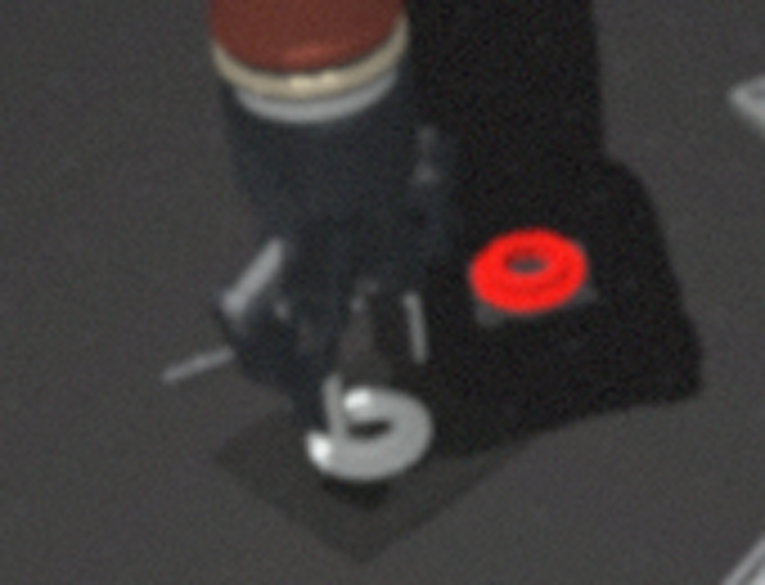

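The scene view shows the fingertips well above the ring flange, at z about 26 mm, so they are not 14 mm ahead of the reported TCP. I'll measure the gripper geometry from the clouds.

```bash
python3 - <<'E'
from h import *
o=ctrl.get_obs();im=img('wrist');T=np.linalg.inv(T_of(o));Q=(cloud(im)@T[:3,:3].T+T[:3,3])*1000
for r in range(420,480,8): print(r,[tuple(int(v) for v in Q[r,c]) for c in (240,280,320,360,400)])
# open-finger tips in w1
P=np.load('w1.npz')['P'];R1=T_of(o)[:3,:3];Q1=(P-np.array([.53655,.28045,.2196]))@R1*1000
for nm,q,za,zb in(('open',Q1,38,50),('47',Q,20,30)):
    for s in(1,-1):
        m=(s*q[...,2]>za)&(s*q[...,2]<zb)&(q[...,1]>-14)&(q[...,1]<14)&(q[...,0]>-60)&(q[...,0]<8)
        v=q[m];print(nm,s,len(v),np.sort(v[:,0])[::-1][:40:4].round(1),'sideface',[np.percentile(v[v[:,1]>9,0],[50,95,99]).round(1)])
E
```

```text
420 [(-86, 16, -15), (14, -73, -19), (14, -72, 0), (14, -73, 20), (-87, 16, 16)]
428 [(-89, 16, -15), (15, -78, -20), (14, -78, 0), (15, -78, 20), (-88, 15, 16)]
436 [(-91, 16, -14), (-83, 9, -8), (14, -83, 0), (-83, 9, 8), (-90, 16, 15)]
444 [(-92, 16, -14), (-85, 9, -7), (-85, 8, 0), (-86, 10, 8), (-93, 17, 15)]
452 [(-94, 15, -14), (-89, 11, -7), (-88, 10, 0), (-88, 10, 8), (-95, 17, 14)]
460 [(-97, 17, -13), (-91, 11, -7), (-91, 11, 0), (-90, 10, 8), (-97, 17, 14)]
468 [(-98, 16, -13), (-93, 11, -7), (-92, 10, 0), (-92, 10, 8), (-98, 16, 14)]
476 [(-99, 16, -13), (-94, 10, -7), (-94, 10, 0), (-93, 9, 7), (-99, 16, 13)]
open 1 3636 [-23.9 -24.2 -24.3 -24.5 -24.6 -24.7 -24.9 -25.1 -25.2 -25.4] sideface [array([-46.9, -29.6, -27.3])]
open -1 3658 [-23.7 -23.9 -24.3 -24.4 -24.4 -24.6 -24.8 -25.  -25.1 -25.2] sideface [array([-46.7, -29.9, -27.5])]
47 1 3299 [8.  8.  8.  8.  8.  7.9 7.9 7.9 7.9 7.9] sideface [array([-40.8, -18.1,   7.8])]
47 -1 3230 [8.  8.  8.  8.  7.9 7.9 7.9 7.9 7.9 7.8] sideface [array([-41.6, -19.7, -16.4])]
```

Call:
move_arm --increments '[[[0.02, 0, 0, 0], [0.02, 0, 0, 0], [0.016, 0, 0, 0], [0, 0, 0, 0]]]'

```text
t: 8.55
tool_pos: [0.4564, -0.296, -0.0014]
tool_rot: [-1.207, 1.21, 1.211]
contact_force: [-0.2, 0.1, -0.9]
opening: 0.047
```

Call:
move_arm --increments '[[[0.003, 0, 0, 0], [0.003, 0, 0, 0], [0, 0, 0, 0]]]'

```text
t: 8.8
tool_pos: [0.4573, -0.2967, -0.0014]
tool_rot: [-1.209, 1.209, 1.209]
contact_force: [-0.2, 1.2, 0.6]
opening: 0.047
```

Call:
move_arm --increments '[[[0.003, 0, 0, 0], [0, 0, 0, 0]]]'

```text
t: 8.97
tool_pos: [0.4573, -0.2968, -0.002]
tool_rot: [-1.209, 1.209, 1.209]
contact_force: [-0.3, -0.6, 0.4]
opening: 0.047
```

Call:
move_arm --increments '[[[0.003, 0, 0, 0], [0, 0, 0, 0]]]'

```text
t: 9.13
tool_pos: [0.4573, -0.2967, -0.0028]
tool_rot: [-1.209, 1.209, 1.209]
contact_force: [-0.8, -0.9, -0.2]
opening: 0.0467
```

Call:
move_arm --increments '[[[0.003, 0, 0, 0], [0.001, 0, 0, 0], [0, 0, 0, 0]]]'

```text
t: 9.38
tool_pos: [0.4572, -0.2967, -0.0039]
tool_rot: [-1.209, 1.209, 1.209]
contact_force: [-0.4, -0.1, 0.7]
opening: 0.0471
```

Call:
move_arm --increments '[[[0.003, 0, 0, 0], [0, 0, 0, 0]]]'

```text
t: 9.55
tool_pos: [0.4572, -0.2967, -0.0047]
tool_rot: [-1.209, 1.209, 1.209]
contact_force: [-1.4, 0.8, -0.7]
opening: 0.0472
```

Call:
move_arm --increments '[[[0.003, 0, 0, 0], [0, 0, 0, 0]]]'

```text
t: 9.72
tool_pos: [0.4572, -0.2967, -0.0054]
tool_rot: [-1.209, 1.209, 1.209]
contact_force: [0.5, 0.2, -0.6]
opening: 0.0472
```

Call:
move_arm --increments '[[[0.003, 0, 0, 0], [0, 0, 0, 0]]]'

```text
t: 9.88
tool_pos: [0.4572, -0.2967, -0.0062]
tool_rot: [-1.209, 1.209, 1.209]
contact_force: [0.4, 0.2, 0.6]
opening: 0.0472
```

Call:
move_arm --increments '[[[0.003, 0, 0, 0], [0, 0, 0, 0]]]'

```text
t: 10.05
tool_pos: [0.4572, -0.2966, -0.0069]
tool_rot: [-1.209, 1.209, 1.209]
contact_force: [-0.4, 0.3, 0.4]
opening: 0.0469
```

Call:
move_arm --increments '[[[0.002, 0, 0, 0], [0, 0, 0, 0]]]'

```text
t: 10.22
tool_pos: [0.4573, -0.2968, -0.0071]
tool_rot: [-1.209, 1.209, 1.209]
contact_force: [-0.9, 0.8, 2.5]
opening: 0.0471
```

Call:
move_arm --increments '[[[0.002, 0, 0, 0], [0, 0, 0, 0]]]'

```text
t: 10.38
tool_pos: [0.4573, -0.2968, -0.0071]
tool_rot: [-1.209, 1.209, 1.21]
contact_force: [-0.8, 1.6, 5.4]
opening: 0.0472
```

Call:
move_arm --increments '[[[-0.0075, 0, 0, 0], [0, 0, 0, 0]]]'

```text
t: 10.55
tool_pos: [0.4575, -0.2969, -0.0057]
tool_rot: [-1.21, 1.209, 1.208]
contact_force: [0.0, -0.3, -0.4]
opening: 0.0471
```

Call:
move_arm --increments '[[[0, 0, 0, 0], [0, 0, 0, 0], [0, 0, 0, 0], [0, 0, 0, 0], [0, 0, 0, 0], [0, 0, 0, 0]]]' --gripper 1 --squeeze 50

```text
t: 11.05
tool_pos: [0.4577, -0.2971, -0.0054]
tool_rot: [-1.21, 1.209, 1.208]
contact_force: [0.1, -0.5, 4.4]
opening: 0.0368
```

Call:
move_arm --increments '[[[0, 0, 0, 0], [0, 0, 0, 0]]]'

```text
t: 11.22
tool_pos: [0.4577, -0.2971, -0.0054]
tool_rot: [-1.21, 1.209, 1.208]
contact_force: [-0.2, -0.2, 4.8]
opening: 0.0366
```

```bash
python3 - <<'E'
from h import *
o=ctrl.get_obs();im=img('wrist');cv2.imwrite('pics/w6.png',cv2.resize(im['pixels'][220:400,200:440,::-1],None,fx=3.3,fy=3.3,interpolation=cv2.INTER_CUBIC))
print(o['opening'],o['tool_pos'],o['contact_force'],o['wrist_torque'])
E
```

```text
0.03664607373054242 [ 0.45768373 -0.29708256 -0.00544716] [-0.246059   -0.19405108  4.83331677] [ 0.03984273 -0.04909664  0.03217632]
```

View pics/w6.png

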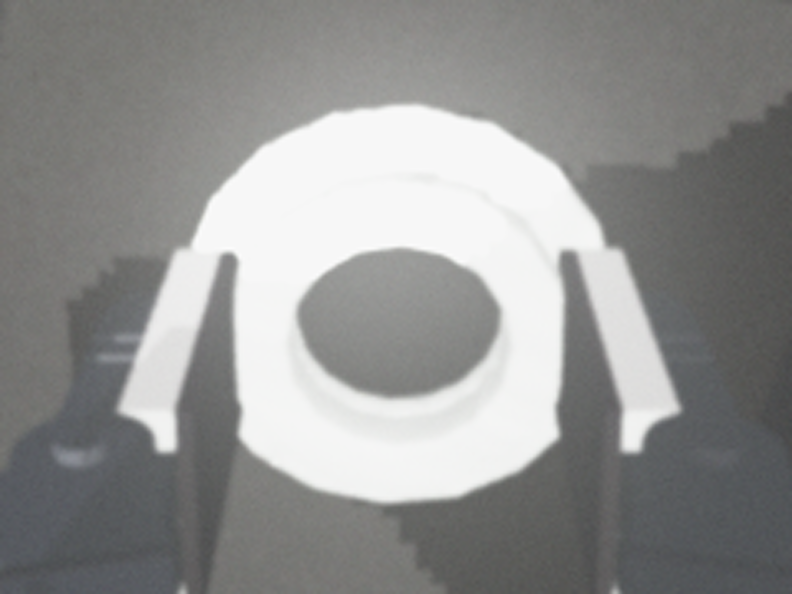

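The crop shows the collar gripped symmetrically between the pads, bore clear at about (400,320). I'll lift it and measure the ring in hand.

Call:
move_arm --increments '[[[-0.01, 0, 0, 0], [-0.03, 0, 0, 0], [-0.08, 0, 0, 0], [-0.14, 0, 0, 0], [-0.14, 0, 0, 0], [-0.13, 0, 0, 0], [0, 0, 0, 0], [0, 0, 0, 0]]]'

```text
t: 11.93
tool_pos: [0.4583, -0.2976, 0.1292]
tool_rot: [-1.213, 1.209, 1.205]
contact_force: [0.7, 0.1, -1.5]
opening: 0.0368
```

Call:
move_arm --increments '[[[0, -0.035, 0.15, 0], [0, -0.035, 0.15, 0], [0, -0.035, 0.15, 0], [0, -0.035, 0.15, 0], [0, -0.035, 0.15, 0], [0, -0.035, 0.15, 0], [0, -0.035, 0.15, 0], [0, -0.035, 0.15, 0], [0, -0.01, 0.047, 0], [0, 0, 0, 0], [0, 0, 0, 0], [0, 0, 0, 0]]]'

```text
t: 12.93
tool_pos: [0.5288, 0.0141, 0.1252]
tool_rot: [-1.208, 1.212, 1.21]
contact_force: [0.2, -0.6, -0.8]
opening: 0.0371
```

```bash
cat > ring.py <<'E'
from h import *
o=ctrl.get_obs();im=img('wrist');T=T_of(o);Ti=np.linalg.inv(T);P=cloud(im);Q=P@Ti[:3,:3].T+Ti[:3,3]
print('tcp',o['tool_pos'].round(4),'F',o['contact_force'].round(1),'open',round(o['opening'],4))
print(T[:3,:3].round(4).tolist())
m=(im['depth']>0)&(np.hypot(Q[...,1],Q[...,2])<.03)&(abs(Q[...,2])<.0185)
h,b=np.histogram(Q[...,0][m],bins=np.arange(-.03,.012,.001));print(list(zip((b[:-1]*1000).round().astype(int).tolist(),h.tolist())))
k=m&(Q[...,0]<-.0165)&(Q[...,0]>-.0225);c=Q[k];print('collar top',c[:,0].mean(),len(c))
# bore: hole edge pixels via gray/depth mask of collar
mask=k.astype(np.uint8)
cs,hi=cv2.findContours(mask,cv2.RETR_CCOMP,cv2.CHAIN_APPROX_NONE)
j=max((i for i in range(len(cs)) if hi[0][i][3]>=0),key=lambda i:len(cs[i]))
uv=cs[j][:,0];q=Q[uv[:,1],uv[:,0]];K=im['K'];tc=im['tool_from_camera']
x0=np.median(c[:,0])
d=np.c_[(uv[:,0]-K[0,2])/K[0,0],-(uv[:,1]-K[1,2])/K[1,1],-np.ones(len(uv))]@tc[:3,:3].T
s=(x0-tc[0,3])/d[:,0];e=tc[:3,3]+d*s[:,None]
cc,r=circ(e[:,1:]);print('bore centre tool y,z',cc.round(4),'dia',2*r,'plane x',x0)
E
python3 ring.py; python3 - <<'E'
from h import *
im=img('wrist');save(im,'w7')
E
```

```text
tcp [0.5288 0.0141 0.1252] F [ 0.2 -0.6 -0.8] open 0.0371
[[-0.0026, -1.0, 0.0008], [-0.0004, 0.0009, 1.0], [-1.0, 0.0026, -0.0004]]
[(-30, 28), (-29, 25), (-28, 22), (-27, 29), (-26, 29), (-25, 19), (-24, 23), (-23, 28), (-22, 16), (-21, 69), (-20, 1116), (-19, 2496), (-18, 882), (-17, 286), (-16, 202), (-15, 179), (-14, 140), (-13, 665), (-12, 1431), (-11, 518), (-10, 123), (-9, 37), (-8, 4), (-7, 0), (-6, 0), (-5, 0), (-4, 0), (-3, 0), (-2, 0), (-1, 0), (0, 0), (1, 0), (2, 0), (3, 0), (4, 0), (5, 0), (6, 0), (7, 0), (8, 0), (9, 0), (10, 0)]
collar top -0.018539724526909742 4761
bore centre tool y,z [0.0005 0.0005] dia 0.024515731757017337 plane x -0.01857294276127891
```

View pics/w7.png

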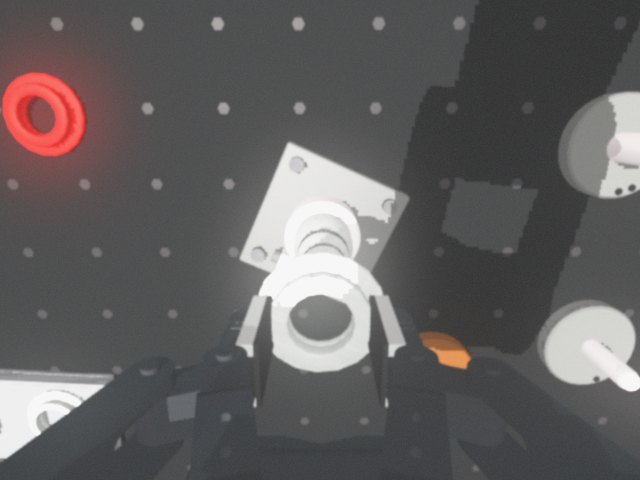

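The view shows the ring level in the jaws above the gauge. In-hand bore measures 24.5 mm, so 25 mm. I'll refine the gauge axis by fitting its profile to the earlier cloud.

```bash
python3 - <<'E'
from h import *
from scipy.optimize import least_squares
P=np.load('w2.npz')['P'].reshape(-1,3)
hh=np.array([-50,9.6,16,28,32.3,44,48.3,54,62.5])/1e3;rr=np.array([18,18,14.3,14.3,11.8,11.8,9.3,9.3,3.5])/1e3
hd=np.linspace(-.02,.0625,400);rd=np.interp(hd,hh,rr);hd=np.r_[hd,np.full(15,.0625)];rd=np.r_[rd,np.linspace(3.5e-3,0,15)]
from scipy.spatial import cKDTree
tr=cKDTree(np.c_[rd,hd])
nrm=np.gradient(np.c_[rd,hd],axis=0)
m=(np.hypot(P[:,0]-.528,P[:,1]-.015)<.022)&(P[:,2]>.040)&(P[:,2]<.115);q=P[m];print(len(q))
def f(p):
    rho=np.hypot(q[:,0]-p[0],q[:,1]-p[1]);return tr.query(np.c_[rho,q[:,2]-.0345-p[2]])[0]
for x0 in([.528,.015,.003],[.53,.015,.009]):
    s=least_squares(f,x0,loss='soft_l1',f_scale=.0007,diff_step=1e-4,method='trf',x_scale=[.01,.01,.01]);print(s.x.round(5),s.cost,np.median(s.fun))
p=s.x
for a,b in((.045,.065),(.065,.082),(.082,.095),(.095,.11)):
    k=(q[:,2]>a)&(q[:,2]<b);g=q[k]
    def f2(c): return tr.query(np.c_[np.hypot(g[:,0]-c[0],g[:,1]-c[1]),g[:,2]-.0345-p[2]])[0]
    t=least_squares(f2,p[:2],loss='soft_l1',f_scale=.0007,diff_step=1e-3);print(a,t.x.round(5))
E
```

```text
1691
[0.53032 0.01572 0.00721] 0.00010931098102840528 0.0002288283016338406
[0.53032 0.01572 0.00722] 0.0001093033204671803 0.0002276449166229752
0.045 [0.53032 0.01572]
0.065 [0.53032 0.01572]
0.082 [0.53015 0.01573]
0.095 [0.53031 0.01572]
```

Call:
move_arm --increments '[[[0, -0.008, 0.0044, 0], [0, 0, 0, 0], [0.03, 0, 0, 0], [0.04, 0, 0, 0], [0.04, 0, 0, 0], [0.03, 0, 0, 0], [0.02, 0, 0, 0], [0, 0, 0, 0], [0, 0, 0, 0]]]'

```text
t: 13.78
tool_pos: [0.5314, 0.0162, 0.0859]
tool_rot: [-1.208, 1.21, 1.21]
contact_force: [1.5, -0.1, -1.0]
opening: 0.0366
```

```bash
python3 - <<'E'
from h import *
for i in range(6):
    ctrl.get_image('wrist');o=ctrl.get_obs();print(o['tool_pos'].round(4),o['contact_force'].round(2),o['wrist_torque'].round(3),T_of(o)[:3,0].round(4))
E
```

```text
[0.5319 0.0162 0.0866] [-0.26 -0.15 -0.68] [ 0.047 -0.029 -0.029] [-0. -0. -1.]
[0.5322 0.0161 0.087 ] [ 1.1   0.24 -0.91] [ 0.026 -0.053  0.031] [ 8.e-04 -1.e-04 -1.e+00]
[0.5323 0.0161 0.0872] [ 0.61 -0.69 -2.04] [ 0.045 -0.02  -0.   ] [ 1.1e-03 -1.0e-04 -1.0e+00]
[0.5324 0.0161 0.0873] [-0.11 -1.12 -0.65] [ 0.006 -0.019  0.02 ] [ 1.3e-03 -1.0e-04 -1.0e+00]
[0.5323 0.0161 0.0873] [-0.7   0.5  -1.36] [-0.045  0.018 -0.   ] [ 1.2e-03 -1.0e-04 -1.0e+00]
[0.5323 0.0161 0.0872] [ 0.01  0.31 -0.59] [ 0.044  0.022 -0.025] [ 1.1e-03 -1.0e-04 -1.0e+00]
```

Call:
move_arm --increments '[[[0, 0.006, -0.0036, 0], [0.02, 0, 0, 0], [0.012, 0, 0, 0], [0, 0, 0, 0], [0, 0, 0, 0], [0, 0, 0, 0], [0, 0, 0, 0]]]'

```text
t: 14.67
tool_pos: [0.5304, 0.0152, 0.0786]
tool_rot: [-1.209, 1.209, 1.209]
contact_force: [-0.8, -0.1, -0.9]
opening: 0.0368
```

```bash
cat > rel.py <<'E'
from h import *
from scipy.optimize import least_squares
from scipy.spatial import cKDTree
def rel(show=True):
    o=ctrl.get_obs();im=img('wrist');T=T_of(o);Ti=np.linalg.inv(T);P=cloud(im);Q=P@Ti[:3,:3].T+Ti[:3,3];ok=im['depth']>0
    rad=np.hypot(Q[...,1],Q[...,2])
    # outer edge of collar top + flange in tool frame
    top=Q[ok&(rad<.022)&(rad>.0135)&(abs(Q[...,2])<.018)&(Q[...,0]<-.0165)&(Q[...,0]>-.0215)]
    fl=Q[ok&(rad<.030)&(rad>.0215)&(Q[...,1]<-.012)&(Q[...,0]<-.0095)&(Q[...,0]>-.0145)]
    nose=P[ok&(rad<.011)&(P[...,2]>T[2,3]+.0195)&(P[...,2]<.11)]
    print('tcp',o['tool_pos'].round(4),'F',o['contact_force'].round(2),'n',len(top),len(fl),len(nose))
    # collar plane tilt
    A=np.c_[top[:,1:],np.ones(len(top))];s=np.linalg.lstsq(A,top[:,0],rcond=None)[0];print('collar top z',T[2,3]-s[2],'tilt deg y,z',np.degrees(s[:2]).round(2))
    hh=np.array([28,32.3,44,48.3,54,62.5])/1e3;rr=np.array([14.3,11.8,11.8,9.3,9.3,3.5])/1e3
    hd=np.linspace(.028,.0625,300);rd=np.interp(hd,hh,rr);hd=np.r_[hd,np.full(15,.0625)];rd=np.r_[rd,np.linspace(3.5e-3,0,15)];tr=cKDTree(np.c_[rd,hd])
    f=lambda p:tr.query(np.c_[np.hypot(nose[:,0]-p[0],nose[:,1]-p[1]),nose[:,2]-.0345-p[2]])[0]
    r=least_squares(f,[.5303,.0157,.0072],loss='soft_l1',f_scale=.0007,diff_step=1e-4,x_scale=[.01]*3);g=r.x
    gt=Ti[:3,:3]@np.r_[g[:2],T[2,3]+.0185]+Ti[:3,3]
    print('gauge world',g.round(4),'in tool y,z',gt[1:].round(4),'med',np.median(r.fun).round(5))
rel()
E
python3 rel.py; python3 ring.py | tail -1
```

```text
tcp [0.5304 0.0152 0.0786] F [-0.82 -0.12 -0.95] n 4005 428 1169
collar top z 0.09724900435678668 tilt deg y,z [0.29 0.11]
gauge world [0.5301 0.0156 0.0072] in tool y,z [0.0003 0.0003] med 0.00028
bore centre tool y,z [0.0006 0.0005] dia 0.024478421288897555 plane x -0.018638988722381712
```

Call:
move_arm --increments '[[[0.01, -0.0012, -0.0008, 0], [0.014, 0, 0, 0], [0.01, 0, 0, 0], [0.004, 0, 0, 0], [0, 0, 0, 0], [0, 0, 0, 0]]]'

```text
t: 15.27
tool_pos: [0.5303, 0.0151, 0.0687]
tool_rot: [-1.209, 1.21, 1.21]
contact_force: [-0.5, -0.1, -1.9]
opening: 0.0364
```

Call:
move_arm --increments '[[[0.003, 0, 0, 0], [0.003, 0, 0, 0], [0, 0, 0, 0], [0, 0, 0, 0]]]'

```text
t: 15.6
tool_pos: [0.5304, 0.015, 0.0675]
tool_rot: [-1.209, 1.21, 1.209]
contact_force: [-2.3, 0.6, -0.6]
opening: 0.0371
```

Call:
move_arm --increments '[[[0.003, 0, 0, 0], [0, 0, 0, 0], [0, 0, 0, 0]]]'

```text
t: 15.85
tool_pos: [0.5305, 0.015, 0.0668]
tool_rot: [-1.209, 1.21, 1.209]
contact_force: [-1.8, -0.2, 0.7]
opening: 0.0367
```

Call:
move_arm --increments '[[[0.003, 0, 0, 0], [0, 0, 0, 0], [0, 0, 0, 0]]]'

```text
t: 16.1
tool_pos: [0.5305, 0.015, 0.066]
tool_rot: [-1.209, 1.21, 1.209]
contact_force: [-2.3, 0.6, -0.0]
opening: 0.0366
```

Call:
move_arm --increments '[[[0.002, 0.0012, 0, 0], [0, 0, 0, 0], [0, 0, 0, 0]]]'

```text
t: 16.35
tool_pos: [0.5305, 0.015, 0.0656]
tool_rot: [-1.209, 1.209, 1.209]
contact_force: [-1.6, -0.3, -0.1]
opening: 0.0367
```

Call:
move_arm --increments '[[[0.002, 0, 0, 0], [0, 0, 0, 0], [0, 0, 0, 0]]]'

```text
t: 16.6
tool_pos: [0.5304, 0.015, 0.0652]
tool_rot: [-1.209, 1.209, 1.209]
contact_force: [-2.3, 1.1, 2.1]
opening: 0.0367
```

Call:
move_arm --increments '[[[0.001, 0, 0, 0], [0, 0, 0, 0], [0, 0, 0, 0]]]'

```text
t: 16.85
tool_pos: [0.5305, 0.015, 0.0651]
tool_rot: [-1.209, 1.209, 1.209]
contact_force: [-2.9, 0.6, 3.4]
opening: 0.0366
```

Call:
move_arm --increments '[[[0, 0.0016, 0, 0], [0, 0, 0, 0], [0, 0, 0, 0]]]'

```text
t: 17.1
tool_pos: [0.5303, 0.015, 0.065]
tool_rot: [-1.21, 1.208, 1.208]
contact_force: [-0.8, 0.4, 1.1]
opening: 0.0368
```

Call:
move_arm --increments '[[[0.001, 0.0008, -0.0005, 0], [0, 0, 0, 0], [0, 0, 0, 0]]]'

```text
t: 17.35
tool_pos: [0.53, 0.0149, 0.0647]
tool_rot: [-1.209, 1.209, 1.208]
contact_force: [-0.4, 1.1, 1.8]
opening: 0.0368
```

Call:
move_arm --increments '[[[0.001, 0, -0.001, 0], [0, 0, 0, 0], [0, 0, 0, 0]]]'

```text
t: 17.6
tool_pos: [0.5301, 0.0149, 0.0647]
tool_rot: [-1.209, 1.208, 1.209]
contact_force: [-0.9, 1.6, 3.0]
opening: 0.0363
```

Call:
move_arm --increments '[[[0.001, 0, 0, 0], [0, 0, 0, 0], [0, 0, 0, 0]]]'

```text
t: 17.85
tool_pos: [0.53, 0.0148, 0.0645]
tool_rot: [-1.209, 1.208, 1.209]
contact_force: [-0.9, 2.7, 4.5]
opening: 0.037
```

```bash
python3 rel.py; python3 ring.py | tail -1; python3 - <<'E'
from h import *
F=[]
for i in range(5): ctrl.get_image('wrist');o=ctrl.get_obs();F.append(np.r_[o['contact_force'],o['wrist_torque'],o['tool_pos']])
print(np.round(np.mean(F,0),4))
E
```

```text
tcp [0.53   0.0148 0.0645] F [-0.91  2.68  4.45] n 3502 398 3009
collar top z 0.08320014138503723 tilt deg y,z [-0.17  0.01]
gauge world [0.5301 0.0155 0.0072] in tool y,z [-0.0001  0.0007] med 0.00027
bore centre tool y,z [-0.004   0.0007] dia 0.025921305223814566 plane x -0.018748606932377593
[-0.6618  2.3588  5.1723  0.5377  0.1659 -0.0062  0.5301  0.0148  0.0645]
```

Call:
move_arm --increments '[[[0, 0.0005, 0.002, 0], [0, 0, 0, 0], [0, 0, 0, 0]]]'

```text
t: 18.45
tool_pos: [0.53, 0.0149, 0.0645]
tool_rot: [-1.21, 1.209, 1.208]
contact_force: [-0.4, 0.8, 5.5]
opening: 0.037
```

Call:
move_arm --increments '[[[0.001, 0, 0.0005, 0], [0, 0, 0, 0], [0, 0, 0, 0]]]'

```text
t: 18.7
tool_pos: [0.53, 0.0149, 0.0644]
tool_rot: [-1.21, 1.209, 1.208]
contact_force: [-0.8, 0.9, 7.1]
opening: 0.0369
```

```bash
cat > f.py <<'E'
from h import *
F=[]
for i in range(5): ctrl.get_image('wrist');o=ctrl.get_obs();F.append(np.r_[o['contact_force'],o['wrist_torque'],o['tool_pos']])
print(round(o['t'],2),np.round(np.mean(F,0),4),'Fzmax',np.max(F,0)[2].round(2))
E
python3 f.py
```

```text
18.95 [-0.8662  0.9449  6.3778  0.1993  0.1793 -0.0142  0.53    0.0149  0.0644] Fzmax 6.73
```

Call:
move_arm --increments '[[[0.0008, 0.0007, 0.0007, 0], [0, 0, 0, 0], [0, 0, 0, 0]]]'

```text
t: 19.2
tool_pos: [0.53, 0.0149, 0.0644]
tool_rot: [-1.211, 1.209, 1.208]
contact_force: [-0.2, 0.4, 6.0]
opening: 0.0367
```

Call:
move_arm --increments '[[[0.0006, 0, 0.0003, 0], [0, 0, 0, 0], [0, 0, 0, 0]]]'

```text
t: 19.45
tool_pos: [0.53, 0.015, 0.0644]
tool_rot: [-1.211, 1.209, 1.208]
contact_force: [-1.7, -0.4, 7.2]
opening: 0.0367
```

```bash
python3 f.py
```

```text
19.7 [-1.0656  0.3056  6.6599  0.0521  0.2523  0.0171  0.53    0.015   0.0644] Fzmax 7.54
```

Call:
move_arm --increments '[[[0.0012, 0, 0, 0], [0, 0, 0, 0], [0, 0, 0, 0]]]'

```text
t: 19.95
tool_pos: [0.5301, 0.0149, 0.0643]
tool_rot: [-1.211, 1.209, 1.208]
contact_force: [-1.5, -0.5, 8.9]
opening: 0.0367
```

```bash
python3 f.py
```

```text
20.2 [-1.6223e+00  1.3100e-02  8.6939e+00  9.3000e-02  3.6000e-01  2.5000e-03
  5.3010e-01  1.5000e-02  6.4300e-02] Fzmax 9.4
```

Call:
move_arm --increments '[[[0.001, 0.0008, 0, 0], [0, 0, 0, 0], [0, 0, 0, 0], [0, 0, 0, 0]]]'

```text
t: 20.53
tool_pos: [0.5301, 0.015, 0.0643]
tool_rot: [-1.211, 1.209, 1.207]
contact_force: [-2.6, 0.5, 9.4]
opening: 0.037
```

```bash
python3 f.py; python3 rel.py
```

```text
20.78 [-1.5141  0.4557  9.2585  0.1114  0.3469  0.0237  0.5301  0.015   0.0643] Fzmax 10.0
tcp [0.5301 0.015  0.0643] F [-1.11  0.38  8.83] n 3476 392 3016
collar top z 0.0829890991220591 tilt deg y,z [-0.43  0.  ]
gauge world [0.5301 0.0155 0.0072] in tool y,z [-0.0001  0.0005] med 0.00026
```

```bash
cat > tilt.py <<'E'
from h import *
S=[];Z=[];W=[]
for i in range(3):
    o=ctrl.get_obs();im=img('wrist');T=T_of(o);Ti=np.linalg.inv(T);P=cloud(im);Q=P@Ti[:3,:3].T+Ti[:3,3];ok=im['depth']>0
    rad=np.hypot(Q[...,1],Q[...,2])
    q=P[ok&(rad<.0195)&(rad>.014)&(abs(Q[...,2])<.0165)&(abs(Q[...,0]+.0187)<.0025)]-T[:3,3]
    for k in range(4):
        s=np.linalg.lstsq(np.c_[q[:,:2],np.ones(len(q))],q[:,2],rcond=None)[0];r=q[:,2]-q[:,:2]@s[:2]-s[2];q=q[abs(r)<2*r.std()+1e-4]
    S.append(np.degrees(s[:2]));Z.append(s[2]+T[2,3]);W.append(np.degrees(T[:2,0]))
print('world slope deg x,y',np.mean(S,0).round(2),np.std(S,0).round(2),'z',np.mean(Z).round(4),'tool axis tilt deg',np.mean(W,0).round(2),len(q),round(r.std(),4),'F',o['contact_force'].round(1),o['t'])
E
python3 tilt.py
```

```text
world slope deg x,y [-0.62  0.04] [0.04 0.08] z 0.0831 tool axis tilt deg [ 0.09 -0.07] 2535 0.0005 F [-2.9  1.3 10. ] 20.9333
```

The ring tilts about 0.6° from free air with −x side force, so it may be slightly off-centre. I'll ease off and shift it −x.

Call:
move_arm --increments '[[[-0.001, 0.0015, 0, 0], [0, 0, 0, 0], [0, 0, 0, 0]]]'

```text
t: 21.23
tool_pos: [0.53, 0.015, 0.0643]
tool_rot: [-1.211, 1.208, 1.207]
contact_force: [-0.4, 0.6, 6.5]
opening: 0.0369
```

```bash
python3 tilt.py; python3 f.py
```

```text
world slope deg x,y [-0.46  0.04] [0.01 0.05] z 0.0831 tool axis tilt deg [ 0.15 -0.07] 2494 0.0005 F [0.3 0.6 6.1] 21.3333
21.63 [ 1.2200e-01  2.7960e-01  7.1016e+00  8.8600e-02  4.2400e-02 -3.3000e-03
  5.3000e-01  1.5000e-02  6.4300e-02] Fzmax 7.36
```

Call:
move_arm --increments '[[[0, 0.0015, 0, 0], [0, 0, 0, 0], [0, 0, 0, 0]]]'

```text
t: 21.88
tool_pos: [0.5299, 0.015, 0.0643]
tool_rot: [-1.212, 1.207, 1.206]
contact_force: [1.8, 0.3, 7.2]
opening: 0.0365
```

```bash
python3 tilt.py; python3 f.py
```

```text
world slope deg x,y [-0.24  0.07] [0.03 0.04] z 0.0831 tool axis tilt deg [ 0.2  -0.06] 2493 0.0005 F [1.1 0.7 6.1] 21.9833
22.28 [ 1.6175e+00  5.3630e-01  6.0966e+00  7.9700e-02 -1.6580e-01  4.4000e-03
  5.2990e-01  1.5000e-02  6.4300e-02] Fzmax 6.41
```

Call:
move_arm --increments '[[[-0.001, -0.0015, 0, 0], [0, 0, 0, 0]]]'

```text
t: 22.45
tool_pos: [0.5299, 0.015, 0.0643]
tool_rot: [-1.211, 1.208, 1.207]
contact_force: [0.3, 0.7, 5.1]
opening: 0.0365
```

Call:
move_arm --increments '[[[0, 0, 0, 0], [0, 0, 0, 0], [0, 0, 0, 0], [0, 0, 0, 0], [0, 0, 0, 0]]]' --gripper 0.46

```text
t: 22.87
tool_pos: [0.5286, 0.0153, 0.0631]
tool_rot: [-1.209, 1.21, 1.209]
contact_force: [-0.0, -1.1, 1.2]
opening: 0.0459
```

```bash
python3 tilt.py; python3 f.py;python3 - <<'E'
from h import *
im=img('wrist');cv2.imwrite('pics/w8.png',cv2.resize(im['pixels'][200:400,200:440,::-1],None,fx=3,fy=3,interpolation=cv2.INTER_CUBIC))
E
```

```text
world slope deg x,y [0.77 0.02] [0.06 0.02] z 0.0833 tool axis tilt deg [-0.03 -0.01] 2297 0.0005 F [ 0.1 -0.7 -0.1] 22.9667
23.27 [ 0.3208 -0.3539  0.4024 -0.0427  0.0057 -0.0012  0.5285  0.0156  0.0631] Fzmax 0.91
```

View pics/w8.png

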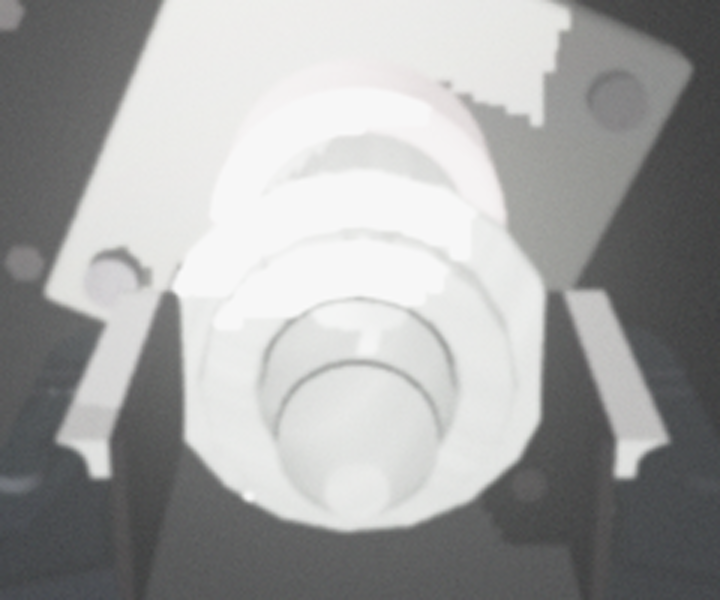

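The crop shows the ring freely seated with the nose up through the bore at (358,490), jaws clear of the collar. I'll shift the jaws to the axis and press with the fingertips on the flange.

Call:
move_arm --increments '[[[0, -0.006, 0, 0], [0.002, 0, 0, 0], [0, 0, 0, 0], [0, 0, 0, 0], [0, 0, 0, 0]]]'

```text
t: 23.73
tool_pos: [0.5305, 0.0156, 0.0631]
tool_rot: [-1.209, 1.209, 1.209]
contact_force: [0.1, 0.6, 1.2]
opening: 0.046
```

Call:
move_arm --increments '[[[0.0015, 0, 0, 0], [0, 0, 0, 0], [0, 0, 0, 0]]]'

```text
t: 23.98
tool_pos: [0.5305, 0.0156, 0.0629]
tool_rot: [-1.209, 1.209, 1.209]
contact_force: [-1.3, 0.9, 4.0]
opening: 0.0462
```

Call:
move_arm --increments '[[[0.0015, 0, 0, 0], [0, 0, 0, 0], [0, 0, 0, 0]]]'

```text
t: 24.23
tool_pos: [0.5306, 0.0156, 0.0628]
tool_rot: [-1.209, 1.209, 1.209]
contact_force: [-1.4, 0.2, 5.7]
opening: 0.0462
```

Call:
move_arm --increments '[[[0.0015, 0, 0, 0], [0, 0, 0, 0], [0, 0, 0, 0]]]'

```text
t: 24.48
tool_pos: [0.5307, 0.0155, 0.0627]
tool_rot: [-1.209, 1.209, 1.209]
contact_force: [-2.8, 1.4, 7.4]
opening: 0.0459
```

Call:
move_arm --increments '[[[0.001, 0, 0, 0], [0, 0, 0, 0], [0, 0, 0, 0]]]'

```text
t: 24.73
tool_pos: [0.5307, 0.0155, 0.0627]
tool_rot: [-1.209, 1.209, 1.209]
contact_force: [-3.6, 0.7, 8.4]
opening: 0.0462
```

```bash
python3 f.py; python3 tilt.py
```

```text
24.98 [-3.3783e+00  1.0495e+00  8.2297e+00  1.5380e-01  5.7380e-01  4.5000e-03
  5.3070e-01  1.5600e-02  6.2700e-02] Fzmax 8.71
world slope deg x,y [-0.37  0.09] [0.05 0.04] z 0.083 tool axis tilt deg [0.02 0.  ] 2420 0.0004 F [-2.7  1.   8.2] 25.0833
```

Call:
move_arm --increments '[[[-0.0012, 0.003, 0, 0], [0, 0, 0, 0], [0, 0, 0, 0], [0, 0, 0, 0]]]'

```text
t: 25.47
tool_pos: [0.5306, 0.0156, 0.0628]
tool_rot: [-1.21, 1.208, 1.207]
contact_force: [0.1, 1.1, 5.6]
opening: 0.046
```

```bash
python3 f.py; python3 tilt.py
```

```text
25.72 [ 0.3505  1.013   5.69    0.1845 -0.007   0.0251  0.5306  0.0155  0.0628] Fzmax 6.3
world slope deg x,y [-0.24  0.07] [0.08 0.02] z 0.083 tool axis tilt deg [0.12 0.01] 2402 0.0005 F [-0.5  1.   5.8] 25.8167
```

Call:
move_arm --increments '[[[-0.006, 0, 0.001, 0], [0, 0, 0, 0], [0, 0, 0, 0], [0, 0, 0, 0]]]'

```text
t: 26.2
tool_pos: [0.5293, 0.0157, 0.0629]
tool_rot: [-1.209, 1.21, 1.21]
contact_force: [0.3, 0.7, 1.4]
opening: 0.0463
```

```bash
python3 f.py; python3 tilt.py; python3 rel.py
```

```text
26.45 [-1.466e-01 -1.000e-04  5.862e-01 -7.500e-03 -2.360e-02 -2.070e-02
  5.293e-01  1.570e-02  6.300e-02] Fzmax 1.56
world slope deg x,y [0.06 0.06] [0.03 0.02] z 0.0832 tool axis tilt deg [-0.04  0.  ] 2444 0.0005 F [-0.9  0.6 -0.3] 26.55
tcp [0.5293 0.0158 0.0631] F [ 0.35 -0.45  0.34] n 3467 515 3301
collar top z 0.0830244563429138 tilt deg y,z [ 0.6  -0.01]
gauge world [0.5301 0.0156 0.0073] in tool y,z [-0.0008 -0.0002] med 0.00028
```

```bash
cat > tilt2.py <<'E'
from h import *
S=[];Z=[]
for i in range(3):
    o=ctrl.get_obs();im=img('wrist');P=cloud(im);ok=im['depth']>0
    d=P-np.array([.5301,.0156,.083]);rad=np.hypot(d[...,0],d[...,1])
    q=d[ok&(rad<.019)&(rad>.0142)&(abs(d[...,1])<.0155)&(abs(d[...,2])<.003)]
    for k in range(4):
        s=np.linalg.lstsq(np.c_[q[:,:2],np.ones(len(q))],q[:,2],rcond=None)[0];r=q[:,2]-q[:,:2]@s[:2]-s[2];q=q[abs(r)<2.5*r.std()]
    S.append(np.degrees(s[:2]));Z.append(s[2]+.083)
    # flange slope across x: front/back flange heights
    f=d[ok&(rad<.0255)&(rad>.021)&(abs(d[...,1])<.013)&(abs(d[...,2]+.007)<.003)]
    a,b=f[f[:,0]>0],f[f[:,0]<0]
print('slope deg x,y',np.mean(S,0).round(2),np.std(S,0).round(2),'z',np.mean(Z).round(4),len(q),'flange +x/-x z',(np.median(a[:,2])*1000).round(2) if len(a) else None,(np.median(b[:,2])*1000).round(2) if len(b) else None,'t',o['t'],'F',o['contact_force'].round(1))
E
python3 tilt2.py
```

```text
slope deg x,y [-0.37  0.08] [0.06 0.04] z 0.0832 2119 flange +x/-x z -7.01 -6.67 t 26.75 F [ 0.6  0.3 -0. ]
```

Call:
move_arm --increments '[[[0.003, 0, 0, 0], [0, 0, 0, 0], [0.0015, 0, 0, 0], [0, 0, 0, 0], [0, 0, 0, 0]]]'

```text
t: 27.22
tool_pos: [0.5297, 0.0158, 0.0628]
tool_rot: [-1.209, 1.209, 1.209]
contact_force: [-2.2, 0.3, 5.1]
opening: 0.0463
```

```bash
python3 f.py; python3 tilt2.py
```

```text
27.47 [-2.7048  0.2459  5.5308  0.0363  0.4344  0.0061  0.5297  0.0158  0.0628] Fzmax 6.64
slope deg x,y [-0.32  0.09] [0.06 0.05] z 0.0831 2181 flange +x/-x z -7.2 -6.85 t 27.5667 F [-3.1  0.6  5.2]
```

Call:
move_arm --increments '[[[0.0015, 0.0026, 0, 0], [0, 0, 0, 0], [0, 0, 0, 0], [0, 0, 0, 0]]]'

```text
t: 27.95
tool_pos: [0.5297, 0.0158, 0.0628]
tool_rot: [-1.21, 1.208, 1.208]
contact_force: [-0.7, 0.3, 6.1]
opening: 0.0461
```

```bash
python3 f.py
```

```text
28.2 [-1.6253  0.178   5.5027  0.0605  0.2442  0.0103  0.5297  0.0158  0.0628] Fzmax 5.87
```

Call:
move_arm --increments '[[[0.002, 0.0024, 0, 0], [0, 0, 0, 0], [0, 0, 0, 0], [0, 0, 0, 0]]]'

```text
t: 28.53
tool_pos: [0.5297, 0.0158, 0.0627]
tool_rot: [-1.211, 1.207, 1.207]
contact_force: [-0.9, -0.6, 6.7]
opening: 0.046
```

```bash
python3 f.py
```

```text
28.78 [-7.5620e-01  5.5200e-01  6.9467e+00  9.8800e-02  1.1830e-01  3.8000e-03
  5.2970e-01  1.5800e-02  6.2700e-02] Fzmax 7.3
```

Call:
move_arm --increments '[[[0.0016, 0.0006, 0, 0], [0, 0, 0, 0], [0, 0, 0, 0], [0, 0, 0, 0]]]'

```text
t: 29.12
tool_pos: [0.5297, 0.0158, 0.0627]
tool_rot: [-1.211, 1.207, 1.207]
contact_force: [-1.8, 0.9, 7.9]
opening: 0.0463
```

Call:
move_arm --increments '[[[0.0004, 0, 0, 0], [0, 0, 0, 0], [0, 0, 0, 0]]]'

```text
t: 29.37
tool_pos: [0.5297, 0.0158, 0.0627]
tool_rot: [-1.211, 1.207, 1.207]
contact_force: [-0.4, 0.5, 8.7]
opening: 0.0461
```

```bash
python3 f.py; python3 tilt2.py
```

```text
29.62 [-1.7281e+00  5.2010e-01  8.2333e+00  1.2400e-01  2.5410e-01  5.9000e-03
  5.2970e-01  1.5800e-02  6.2700e-02] Fzmax 8.59
slope deg x,y [-0.23  0.07] [0.08 0.05] z 0.0831 2127 flange +x/-x z -7.13 -6.92 t 29.7167 F [-0.5  1.5  8.7]
```

Call:
move_arm --increments '[[[0.0013, 0.0006, 0, 0], [0, 0, 0, 0], [0, 0, 0, 0]]]'

```text
t: 30.02
tool_pos: [0.5297, 0.0157, 0.0627]
tool_rot: [-1.211, 1.207, 1.206]
contact_force: [-1.7, 1.0, 9.3]
opening: 0.0462
```

```bash
python3 f.py
```

```text
30.27 [-1.585   0.719   9.2703  0.1109  0.3448  0.0187  0.5297  0.0157  0.0627] Fzmax 9.78
```

Now nearly 10 N, so a touch more and hold.

Call:
move_arm --increments '[[[0.0006, 0.0003, 0, 0], [0, 0, 0, 0], [0, 0, 0, 0], [0, 0, 0, 0], [0, 0, 0, 0], [0, 0, 0, 0], [0, 0, 0, 0], [0, 0, 0, 0], [0, 0, 0, 0]]]'

```text
t: 31.02
tool_pos: [0.5297, 0.0158, 0.0626]
tool_rot: [-1.211, 1.207, 1.206]
contact_force: [-2.5, 0.4, 10.3]
opening: 0.0458
```

```bash
python3 f.py; python3 tilt2.py
```

```text
31.27 [-1.7841e+00  1.3563e+00  9.8663e+00  1.2990e-01  3.3540e-01  2.9000e-03
  5.2970e-01  1.5800e-02  6.2600e-02] Fzmax 10.91
slope deg x,y [-0.25  0.02] [0.05 0.01] z 0.083 2105 flange +x/-x z -7.14 -6.94 t 31.3667 F [-1.7  0.5 10.6]
```

Call:
move_arm --increments '[[[-0.012, -0.0065, 0, 0], [-0.0065, 0, 0, 0], [0, 0, 0, 0], [0, 0, 0, 0], [0, 0, 0, 0]]]'

```text
t: 31.83
tool_pos: [0.5291, 0.0158, 0.0643]
tool_rot: [-1.209, 1.21, 1.21]
contact_force: [-0.0, 1.1, 0.9]
opening: 0.0461
```

Call:
move_arm --increments '[[[0, 0, 0, 0], [0, 0, 0, 0], [0, 0, 0, 0], [0, 0, 0, 0], [0, 0, 0, 0]]]' --gripper 1 --squeeze 50

```text
t: 32.25
tool_pos: [0.5294, 0.0152, 0.0649]
tool_rot: [-1.21, 1.21, 1.209]
contact_force: [-1.2, -4.4, 1.6]
opening: 0.037
```

Call:
move_arm --increments '[[[-0.004, 0, 0, 0], [-0.012, 0, 0, 0], [-0.03, 0, 0, 0], [-0.06, 0, 0, 0], [-0.08, 0, 0, 0], [-0.05, 0, 0, 0], [0, 0, 0, 0], [0, 0, 0, 0], [0, 0, 0, 0]]]'

```text
t: 33.0
tool_pos: [0.5291, 0.0161, 0.1232]
tool_rot: [-1.208, 1.21, 1.21]
contact_force: [-0.2, 0.3, -0.1]
opening: 0.0365
```

```bash
sed -i 's/<-.0165/<-.0155/' ring.py; python3 ring.py; cat > post.py <<'E'
from h import *
from scipy.optimize import least_squares
from scipy.spatial import cKDTree
t=np.linspace(0,1,60)[:,None]
pl=np.array([[.034,0],[.034,.012],[.0095,.012],[.0095,.050],[.007,.055],[0,.057]])
pts=np.vstack([a+(b-a)*t for a,b in zip(pl[:-1],pl[1:])]);tr=cKDTree(pts)
def fit(P,c0,zmax=.07,rmax=.045):
    q=P[(np.hypot(P[:,0]-c0[0],P[:,1]-c0[1])<rmax)&(P[:,2]>.004)&(P[:,2]<zmax)]
    f=lambda p:tr.query(np.c_[np.hypot(q[:,0]-p[0],q[:,1]-p[1]),q[:,2]-p[2]])[0]
    s=least_squares(f,[*c0,0],loss='soft_l1',f_scale=.0007,diff_step=1e-4,x_scale=[.01]*3);return s.x,np.median(s.fun),len(q)
if __name__=='__main__':
    P=np.load('w1.npz')['P'].reshape(-1,3);print(fit(P,[.474,.208]))
E
python3 post.py
```

```text
tcp [0.5291 0.0161 0.1232] F [-0.2  0.3 -0.1] open 0.0365
[[-0.0011, -1.0, 0.0], [0.0006, -0.0, 1.0], [-1.0, 0.0011, 0.0006]]
[(-30, 30), (-29, 23), (-28, 18), (-27, 30), (-26, 22), (-25, 23), (-24, 25), (-23, 24), (-22, 23), (-21, 28), (-20, 241), (-19, 2060), (-18, 1878), (-17, 440), (-16, 226), (-15, 196), (-14, 159), (-13, 323), (-12, 1256), (-11, 890), (-10, 280), (-9, 60), (-8, 21), (-7, 1), (-6, 0), (-5, 0), (-4, 0), (-3, 0), (-2, 0), (-1, 0), (0, 0), (1, 0), (2, 0), (3, 0), (4, 0), (5, 0), (6, 0), (7, 0), (8, 0), (9, 0), (10, 0)]
collar top -0.01794435544237705 4802
bore centre tool y,z [-0.      0.0005] dia 0.02426806252389898 plane x -0.017987096333740224
(array([ 0.47518199,  0.20923053, -0.00060674]), np.float64(0.00048298350534527407), 4988)
```

Call:
move_arm --increments '[[[0, 0.036, 0.1284, 0], [0, 0.036, 0.1284, 0], [0, 0.036, 0.1284, 0], [0, 0.036, 0.1284, 0], [0, 0.036, 0.1284, 0], [0, 0.036, 0.1284, 0], [0.06, 0, 0, 0], [0.08, 0, 0, 0], [0.03, 0, 0, 0], [0, 0, 0, 0], [0, 0, 0, 0], [0, 0, 0, 0], [0, 0, 0, 0]]]'

```text
t: 34.13
tool_pos: [0.4766, 0.2082, 0.0827]
tool_rot: [-1.209, 1.208, 1.207]
contact_force: [0.1, 0.9, -1.2]
opening: 0.0369
```

```bash
python3 ring.py | sed -n '1p;$p'; python3 - <<'E'
from h import *
from post import fit
o=ctrl.get_obs();im=img('wrist');P=cloud(im);ok=(im['depth']>0);q=P[ok]
print(fit(q,[.475,.209],zmax=.06))
E
```

```text
tcp [0.4766 0.2082 0.0827] F [ 0.1  0.9 -1.2] open 0.0369
bore centre tool y,z [0.     0.0005] dia 0.02420156033455539 plane x -0.01799390381468728
(array([ 0.4751379 ,  0.20918293, -0.00060028]), np.float64(0.0004002384351038526), 7205)
```

Call:
move_arm --increments '[[[0, 0.006, 0.002, 0], [0.04, 0, 0, 0], [0.06, 0, 0, 0], [0.04, 0, 0, 0], [0.02, 0, 0, 0], [0, 0, 0, 0], [0, 0, 0, 0], [0, 0, 0, 0], [0, 0, 0, 0]]]'

```text
t: 34.98
tool_pos: [0.4748, 0.2091, 0.0423]
tool_rot: [-1.21, 1.208, 1.208]
contact_force: [0.1, -0.0, -1.2]
opening: 0.0367
```

```bash
python3 - <<'E'
from h import *
from post import fit
o=ctrl.get_obs();im=img('wrist');P=cloud(im);T=T_of(o);q=P[im['depth']>0]
print(o['tool_pos'].round(4),o['contact_force'].round(1))
s=q[(np.hypot(q[:,0]-.4751,q[:,1]-.2092)<.016)&(q[:,2]>T[2,3]+.021)&(q[:,2]<.062)]
print(len(s)); 
if len(s)>30: print(s.min(0).round(4),s.max(0).round(4),fit(s,[.4751,.2092],zmax=.062))
E
```

```text
[0.4748 0.2091 0.0423] [ 0.1 -0.  -1.2]
0
```

Call:
move_arm --increments '[[[0.03, 0, 0, 0], [0.05, 0, 0, 0], [0.035, 0, 0, 0], [0.015, 0, 0, 0], [0.004, 0, 0, 0], [0, 0, 0, 0], [0, 0, 0, 0], [0, 0, 0, 0]]]'

```text
t: 35.7
tool_pos: [0.4746, 0.209, 0.0085]
tool_rot: [-1.209, 1.208, 1.209]
contact_force: [-0.3, -0.7, -1.0]
opening: 0.0365
```

Call:
move_arm --increments '[[[0.003, 0, 0, 0], [0, 0, 0, 0], [0, 0, 0, 0]]]'

```text
t: 35.95
tool_pos: [0.4743, 0.2089, 0.0075]
tool_rot: [-1.209, 1.209, 1.209]
contact_force: [-0.7, 0.9, -0.4]
opening: 0.0366
```

Call:
move_arm --increments '[[[0.003, 0, 0, 0], [0, 0, 0, 0], [0, 0, 0, 0]]]'

```text
t: 36.2
tool_pos: [0.4741, 0.2089, 0.0065]
tool_rot: [-1.209, 1.209, 1.209]
contact_force: [-0.6, 0.2, -1.6]
opening: 0.0364
```

Call:
move_arm --increments '[[[0.003, 0, 0, 0], [0, 0, 0, 0], [0, 0, 0, 0]]]'

```text
t: 36.45
tool_pos: [0.474, 0.2089, 0.0057]
tool_rot: [-1.209, 1.209, 1.209]
contact_force: [0.0, -0.2, -0.9]
opening: 0.0368
```

Call:
move_arm --increments '[[[0.002, 0, 0, 0], [0, 0, 0, 0], [0, 0, 0, 0]]]'

```text
t: 36.7
tool_pos: [0.4741, 0.2089, 0.0052]
tool_rot: [-1.209, 1.209, 1.209]
contact_force: [-0.2, -0.8, -0.6]
opening: 0.0367
```

Call:
move_arm --increments '[[[0.002, 0, 0, 0], [0, 0, 0, 0], [0, 0, 0, 0]]]'

```text
t: 36.95
tool_pos: [0.4741, 0.2089, 0.0047]
tool_rot: [-1.209, 1.209, 1.209]
contact_force: [-0.7, -0.5, -0.5]
opening: 0.0364
```

Call:
move_arm --increments '[[[0.002, 0, 0, 0], [0, 0, 0, 0], [0, 0, 0, 0]]]'

```text
t: 37.2
tool_pos: [0.4742, 0.2089, 0.0043]
tool_rot: [-1.209, 1.209, 1.209]
contact_force: [-0.3, 0.1, -1.0]
opening: 0.0364
```

Call:
move_arm --increments '[[[0.002, 0, 0, 0], [0, 0, 0, 0], [0, 0, 0, 0]]]'

```text
t: 37.45
tool_pos: [0.4742, 0.2089, 0.0042]
tool_rot: [-1.209, 1.209, 1.209]
contact_force: [-1.8, -0.3, 3.8]
opening: 0.0365
```

Call:
move_arm --increments '[[[0, 0, 0, 0], [0, 0, 0, 0], [0, 0, 0, 0], [0, 0, 0, 0], [0, 0, 0, 0]]]' --gripper 0.4

```text
t: 37.87
tool_pos: [0.4741, 0.2089, 0.0036]
tool_rot: [-1.209, 1.209, 1.209]
contact_force: [0.2, -0.3, -0.7]
opening: 0.0512
```

Call:
move_arm --increments '[[[-0.01, 0, 0, 0], [-0.03, 0, 0, 0], [-0.06, 0, 0, 0], [-0.12, 0, 0, 0], [-0.15, 0, 0, 0], [-0.15, 0, 0, 0], [-0.15, 0, 0, 0], [0, 0, 0, 0], [0, 0, 0, 0], [0, 0, 0, 0]]]'

```text
t: 38.7
tool_pos: [0.474, 0.2089, 0.1716]
tool_rot: [-1.209, 1.209, 1.209]
contact_force: [-0.7, 0.0, -0.9]
opening: 0.0513
```

```bash
python3 - <<'E'
from h import *
o=ctrl.get_obs();im=img('wrist');P=cloud(im);ok=im['depth']>0
print(o['tool_pos'].round(4),o['contact_force'].round(1),o['opening'])
d=np.hypot(P[...,0]-.4751,P[...,1]-.2092);z=P[...,2]
print(np.histogram(z[ok&(d<.025)],bins=np.arange(.006,.064,.003)))
for lo,hi in((.020,.0265),(.0135,.0185)):
    q=P[ok&(d<.03)&(z>lo)&(z<hi)];s=np.linalg.lstsq(np.c_[q[:,:2]-[.4751,.2092],np.ones(len(q))],q[:,2],rcond=None)[0]
    print(len(q),((q.min(0)+q.max(0))/2).round(4),(q.max(0)-q.min(0)).round(4),'slope',np.degrees(s[:2]).round(2),'z',s[2].round(4))
a=im['pixels'][:,:,::-1];cv2.imwrite('pics/w9.png',a)
for n in('top',):
    im=img(n);Pt=cloud(im)
    for t in('ring_p',):
        for dd in ctrl.trace(n,t)[:5]: q=Pt[dd['region']&(im['depth']>0)];print(t,round(dd['score'],2),np.median(q,0).round(3))
E
```

```text
[0.474  0.2089 0.1716] [-0.7  0.  -0.9] 0.05130823105538091
(array([  0,  94, 374, 771, 155, 938,  29,  24,  21,  23,  18,  25,  22,
        29,  93, 144, 290,  24,   0]), array([0.006, 0.009, 0.012, 0.015, 0.018, 0.021, 0.024, 0.027, 0.03 ,
       0.033, 0.036, 0.039, 0.042, 0.045, 0.048, 0.051, 0.054, 0.057,
       0.06 , 0.063]))
1071 [0.4752 0.2096 0.0232] [0.0391 0.0395 0.0065] slope [ 0.12 -0.1 ] z 0.0222
1262 [0.4753 0.2099 0.016 ] [0.0512 0.0506 0.0049] slope [-0.07  0.19] z 0.0154
ring_p 0.88 [ 0.692 -0.277  0.007]
ring_p 0.57 [ 0.453 -0.166  0.005]
ring_p 0.54 [ 0.68  -0.199  0.009]
```

View pics/w9.png

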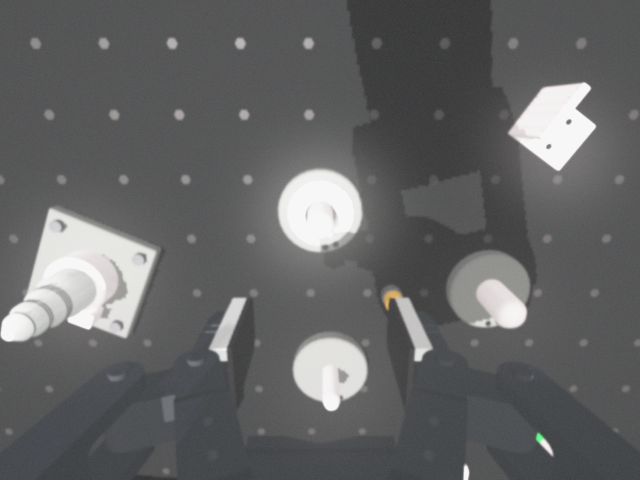

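The last view shows the ring flat on the two-mark post at (320,210), with the jaws clear and the fitting and other posts in place.

```bash
python3 -c "
from station import ctrl
print(ctrl.finish_job())"
```

```text
the job is handed in; nothing more can be done
None
```

I sized the pad ring as the middle ring (25 mm bore), stored it on the medium post, the one with two punch marks, and handed the job in at about 39 s of the 67 s allowed.

- **Sizing:** The ring stopped with its underside about 72 mm above the table. The expected stop for a 25 mm bore was 72.8 mm, using a mandrel offset measured at 7.2 mm. The other two sizes would have stopped about 16 mm higher or lower. The camera measured the bore at 24.3–24.5 mm.
- **Pressing:** My first press while gripping reached about 9–10 N. It showed side load and a possible tilt of about 0.6°, so I let the ring seat itself. I then pressed it with the fingertips on the flange at 9.3–10.9 N for about one second. The highest wrist reading was 10.9 N. It did not shift between free and pressed. The slope read −0.25 to −0.37°, which I took as camera bias. A side force of about 1.8 N remained.
- **Storing:** I lowered the ring until it touched the foot, then released it. The collar top measured 22.2 mm high against 23 mm expected, with camera heights reading about 0.6 mm low here. The slope was 0.2° or less.
- **Final checks:**
  - The gripper is clear of everything.
  - The two tray rings and the red look-alike were still where they started in the last camera check. The other bystanders were only judged from the pictures.
  - The network did not pick out the stored ring in the top view, but the wrist picture and depth show it on the post.
- **Disagreement with the description:** The fingertips sit about 14 mm behind the reported TCP at 47 mm opening, not 14 mm ahead as stated. I worked from measured contact heights instead.

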